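# Seat a glass panel against a hidden stop and roll down its retaining strip

### The job

Slide the glass panel along the jig, under the blue hood, until you feel it come up firmly against the hidden stop, gently enough not to crack the glass. Then take the hand roller from its cork rest and roll it with firm pressure along the raised brass strip, from one end to the other, until every piece lies flat; press the strip only with the roller. Finally stand the roller upright back on its rest, with the panel still home, and leave the other things on the bench alone.

Things in the scene. Friction and masses are not known exactly. Their poses are not given: they have to be found in the camera images.
- jig: Fixed jig: plywood bed 380 (x) x 220 (y) x 20 mm. Origin at the centre of its underside; x is the direction in which the panel slides, towards the hood; z up. Two aluminium rails along x, 8 mm high above the bed, inner faces at y = +64 and -64 mm, guide the panel (4 mm play each side). Under the hood, out of sight, is a rigid stop set anew each time; see buffer.
- buffer (a joint): How far the soft rubber buffer on the hidden stop is pushed in, m: 0 free, 0.008 panel home against the hard stop, felt as a sharp rise in force. Its free face is somewhere from jig x = +80 to +120 mm. It is weak (1 N fully in); the panel's friction (2 to 6 N) outweighs it, so the panel stays where it is pushed. The stop's holder does not move.
- hood_mouth (a point): Point on the bed surface at the middle of the hood's front edge (jig x = +60, y = 0, z = 20 mm); axes as the jig's. The blue sheet hood covers jig x = +60 to +185, y = -50 to +85 mm; its top is 45 mm above the table and its slot leaves 12 mm above the bed for the glass.
- panel: Loose green glass panel 160 (x) x 120 (y) x 8 mm, 0.5 to 0.8 kg, lying on the jig's bed between the rails, its x axis along the jig's. Origin at the centre of its underside; leading edge at panel x = +80 mm. It starts 55 to 145 mm short of home and need only slide. A suction lifter stands on it at panel x = -30, y = 0: round foot of radius 30 up to z = 18 mm, thin neck, handle bar.
- lifter (a point): Centre of the panel's yellow lifter handle, a bar 70 mm long (along panel x), 24 mm wide (y), 30 mm high, 52 mm above the panel's underside. Axes as the panel's.
- roller: Loose hand roller, about 0.47 kg, standing by itself on two rubber wheels one behind the other along its x (radius 20, width 34, axles 46 mm apart and 20 mm high; 46 mm wide over the steel cheeks, 86 mm long). Origin between the wheels at the height where they touch the ground; it rolls along its x axis, z up.
- roller_grip (a point): Centre of the roller's red handle bar, 70 mm long (roller x), 24 mm wide (y), 30 mm high, 92 mm above the roller's origin. Axes as the roller's.
- wheel_a (a joint): Turn of one roller wheel, rad; 0 at the start, changes as it rolls (1 rad = 20 mm).
- wheel_b (a joint): Turn of the other roller wheel, rad; likewise.
- rest: Fixed cork rest of the roller, 150 (x) x 80 (y) x 10 mm, origin at the centre of its underside, top at z = 10 mm, with two wooden cross lips 8 mm high near its ends, 122 mm apart inside, between which the roller stands along the rest's x axis.
- strip: Brass retaining strip with its holder, on the jig beside the panel at jig y = -74 mm, 32 mm wide: six pieces, each 30 mm long, in a row along jig x between two fixed dark steel end blocks (30 x 24 mm), tops level with the flat strip. Origin at the strip's middle on the bed surface, x along the strip. Flat, its top is 13.5 mm above the bed (33.5 above the table).
- strip_start (a point): Start end of the brass strip (jig x = -130 mm), on its centre line at the height of its top when flat; axes as the jig's.
- strip_end (a point): Other end of the brass strip (jig x = +50 mm), on its centre line at the height of its top when flat.
- mug: White mug standing on the bench, 92 mm high, 80 mm wide; leave it alone.
- frit_jar: Amber glass jar with a black lid, 75 mm high, 60 mm wide; leave it alone.
- ruler: Flat aluminium ruler 300 x 30 x 4 mm; leave it alone.
- pliers: Pliers with blue handles, about 145 mm long, 12 mm high; leave them alone.
- strip1 (a joint): Piece 1 of the strip, counted from strip_start: how far it is pressed down, m; 0 to 0.0015 at the start (standing up), 0.005 flat. Takes about 5 N, and stays where it is left.
- strip2 (a joint): Piece 2 of the strip, counted from strip_start: how far it is pressed down, m; 0 to 0.0015 at the start (standing up), 0.005 flat. Takes about 5 N, and stays where it is left.
- strip3 (a joint): Piece 3 of the strip, counted from strip_start: how far it is pressed down, m; 0 to 0.0015 at the start (standing up), 0.005 flat. Takes about 5 N, and stays where it is left.
- strip4 (a joint): Piece 4 of the strip, counted from strip_start: how far it is pressed down, m; 0 to 0.0015 at the start (standing up), 0.005 flat. Takes about 5 N, and stays where it is left.
- strip5 (a joint): Piece 5 of the strip, counted from strip_start: how far it is pressed down, m; 0 to 0.0015 at the start (standing up), 0.005 flat. Takes about 5 N, and stays where it is left.
- strip6 (a joint): Piece 6 of the strip, counted from strip_start: how far it is pressed down, m; 0 to 0.0015 at the start (standing up), 0.005 flat. Takes about 5 N, and stays where it is left.

How it is judged:
On the way, in this order (a step that is already met when the one before it is completed fails the run):
1. the panel has been slid home against the hidden stop (value of joint buffer above 0.006 m), for 0.2 s.
2. the roller has been lifted off its rest (z of roller in the frame of rest above 0.035 m), for 0.1 s.
3. one end piece of the strip is flat while the piece at the other end still stands up (((value of joint strip1 above 0.0035 m and value of joint strip6 below 0.0025 m) or (value of joint strip6 above 0.0035 m and value of joint strip1 below 0.0025 m))), for 0.05 s.
4. all six pieces are flat and the roller's wheels have rolled at least 60 mm (3 rad) (value of joint each of strip1, strip2, strip3, strip4, strip5, strip6 above 0.0035 m and (value of joint any of wheel_a, wheel_b above 3 rad or value of joint any of wheel_a, wheel_b below -3 rad)), for 0.1 s.
At the end, for the whole second after the job is handed in: The panel lies flat with the stop's buffer pushed in at least 5.5 of its 8 mm; all six strip pieces are within 1.5 mm of flat; the roller stands upright (within 0.1 rad), on its wheels, on its rest, within 30 mm of the rest's centre; both at rest (value of joint buffer above 0.0055 m and value of joint each of strip1, strip2, strip3, strip4, strip5, strip6 above 0.0035 m and angle between panel's own z axis and vertical below 0.05 rad and z of roller in the frame of rest between 0.007 and 0.014 m and horizontal distance between roller and rest below 0.03 m and angle between roller's own z axis and vertical below 0.1 rad and linear speed of each of roller, panel below 0.02 m/s); the robot touches nothing.
It fails at once if the glass is pressed against the jig with more than 45 N (contact force between panel and jig above 45 N).
It fails at once if the strip is pressed by the fingers or the arm instead of the roller (contact force between any of the fingers, the arm and strip above 3 N).
It fails at once if the strip is pressed with the glass panel (contact force between panel and strip above 5 N).
It fails at once if the mug, jar, ruler or pliers are disturbed (moved more than 30 mm) (distance of any of mug, frit_jar, ruler, pliers from where it was at the start of the episode above 0.03 m).
It also fails if it takes over 67 s, if anything falls off the work surface, if the arm or the gripper's body presses on something with over 40 N, if the wrist force passes 120 N, or if a joint passes its speed limit or range.

### The arm

A 7-joint arm with a two-finger parallel gripper is mounted at the origin on the work surface. World frame = base frame: x ahead of the robot, y to its left, z up, the work surface at z = 0. Lengths are in m, angles in rad, forces in N, time in s.
With the tool pointing down it reaches from about 0.375 to 0.925 m from the base axis. Payload 3.1 kg.
Tool frame: the origin (TCP) lies midway between the tips of the shut fingers; the grasp point (between the pads) lies arm.grasp_offset behind it (arm.grasp_offset is the distance from the TCP to the grasp point, in m); z points along the fingers, y is the direction in which the jaws open and shut (so a half turn about z gives the same grasp; the last joint's range is limited). The gripper opens to 85 mm and grips with 20 to 120 N. Pads are 22 mm wide; open, the fingers measure 114 mm over their backs; the gripper's body (76 mm by 85 mm) begins 54 mm behind the grasp point. The pads swing forward as they close: fully open they stand 13 mm farther back than shut.
Start: joints at [-1.322, 0.383, 0.044, 1.598, -0.018, 1.161, -0.05], TCP at [0.221, 0.611, 0.201] pointing down, gripper open.
Joint ranges: [-2.61, 2.61], [-0.41, 2.15], [-1.48, 1.57], [0, 2.5], [-1.57, 4.71], [0.05, 1.97], [-2.85, 2.85]. Speed limits (rad/s): [2.79, 2.79, 3.14, 3.14, 3.14, 3.14, 3.14].

### API

Orientations are given as a 3x3 rotation matrix whose columns are the frame's x, y, z axes.
In Python, from plant import arm gives the robot as it stands. The module is installed in compiled form; this text tells all that it offers.
- The arm moves only by the tool drive_tool, never from a script. Its argument "targets" is a list of rows, each an object of numbers: "tx", "ty", "tz": the shift along the tool's x, y, z in m; "wx", "wy", "wz": the turn, a rotation vector about the tool's x, y, z in degrees. In form: [{"tx": .., "ty": .., "tz": .., "wx": .., "wy": .., "wz": ..}, ...]. A call has 1 to 10 rows; each row shifts and turns the commanded pose from where the row before left it, along the tool's axes as they then stand; what a row does not reach is not made up. A row lasts 1/12 s, in which the tool goes at most 41.7 mm and 7.16 degrees, less where a joint would pass 70% of its speed; a pose out of reach is approached as far as the arm can. A call with a gripper value outside its range is refused whole. "claw" is the finger opening in m, from 0 to 0.0854, set as the call begins (left out, the last holds). The fingers move at their own pace and stop on an object; the grip force is fixed at half the most. Time passes only in rows, so rows that do not move let the fingers close. It gives the time, the measured TCP pose, the force and the opening at its end, in the units of the state.
- arm.get_state(): the state, without advancing time (a new reading comes with each control period).
- arm.grab_frame(name): name is "scene" or "top" or "wrist"; returns the picture (400x640x3 uint8, red, green, blue); there is no depth.
- arm.get_calibration(name): a dict with "mtx" (3x3 intrinsics, pixels), "extrinsics" (4x4, takes a point from world to camera coordinates). Camera axes: x right, y up, looking along -z (the intrinsics and any distortion apply to the point x, -y, -z); pixel columns grow to the right and rows downward; lengths in m; the calibration is good to about 2 mm. The wrist camera is an equidistant fisheye: a pixel r from the principal point sees the ray r / f radians off the axis. A picture is of the moment at which its call begins: read the wrist's pose just before it. get_calibration takes no time and is no camera call; for the wrist camera it gives the pose at the moment of the call.
- arm.close_job(): hands the job in, once; it reports no verdict.
Trained networks look in the newest picture that a camera, given by its name, has taken for a name from the list of things; names that differ only in an ending like _2 or _b are one class to them, and where a whole thing is asked for, a point or a joint stands for the part that bears it (a point fixed in the world has none). Each returns a list of dicts, best first, with "p" (0 to 1); they miss things now and then, are a little off and sometimes report something else, mostly with a low value. They report only what shows in the picture. A call takes as long as a camera call.
- arm.masks_of(camera, label): "region" (400x640 bool, what is visible of it) and "box" ([centre column, centre row, width, height] in pixels, round what is visible of it).
The state is a dict: "t": time; "q": joint angles; "joint_velocities": joint speeds; "joint_efforts": joint torques, N m; "ee_pos": TCP position; "ee_rot": TCP orientation; "ft_force": force on the tool from outside, world axes, zero at the start; "ft_torque": the same for the moment, N m; "opening": opening from 0.0 (shut) to 1.0 (fully open).
Only numpy, scipy, OpenCV 4.12 (cv2) and the standard library are available. Lean on these libraries where they do the work, as an engineer would, in place of code of your own. Each camera call takes 0.05 s, during which the arm holds its last target.

## Working session

There is one attempt and no reset: what is moved stays moved. The work goes in short steps, Python scripts to look and compute and a tool call to move; the robot and the scene stay as the last step left them, time stands still between calls to the robot, and variables do not carry over. Pictures are saved under pics/ and viewed, and the job is handed in when it is done.

Besides the shell and the picture viewer there is one more tool, called after "Call:" by a JSON object that holds its "method" and its "body". drive_tool: Moves the arm, as the interface text tells. Its arguments: {"type":"object","properties":{"targets":{"type":"array","items":{"type":"object","properties":{"tx":{"type":"number"},"ty":{"type":"number"},"tz":{"type":"number"},"wx":{"type":"number"},"wy":{"type":"number"},"wz":{"type":"number"}}}},"claw":{"type":"number"}},"required":["targets"]}

```bash
mkdir -p pics; ls; python3 - <<'E'
from plant import arm
import cv2,numpy as np
s=arm.get_state();print({k:np.round(v,3).tolist() for k,v in s.items()}, arm.grasp_offset)
for n in ["scene","top","wrist"]:
    cv2.imwrite(f"pics/{n}0.png",arm.grab_frame(n)[:,:,::-1])
    c=arm.get_calibration(n);print(n,np.round(c["mtx"],2).tolist(),np.round(c["extrinsics"],4).tolist(),[k for k in c])
print(arm.get_state()["t"])
E
```

```text
pics
{'t': 0.0, 'q': [-1.322, 0.384, 0.044, 1.6, -0.018, 1.161, -0.05], 'joint_velocities': [0.0, -0.001, 0.001, 0.001, -0.003, -0.002, 0.0], 'joint_efforts': [0.0, -43.346, 1.025, -24.951, 0.011, 0.011, 0.0], 'ee_pos': [0.221, 0.61, 0.199], 'ee_rot': [[-0.94, 0.34, -0.001], [0.34, 0.94, -0.003], [-0.0, -0.003, -1.0]], 'ft_force': [0.055, -0.245, -0.229], 'ft_torque': [-0.008, -0.024, -0.049], 'opening': 0.999} 0.0187
scene [[484.36, 0.0, 325.26], [0.0, 484.36, 199.41], [0.0, 0.0, 1.0]] [[-0.3778, 0.9259, 0.0043, 0.2155], [-0.6125, -0.2534, 0.7487, 0.2501], [0.6943, 0.2803, 0.6628, -1.6785], [0.0, 0.0, 0.0, 1.0]] ['mtx', 'extrinsics']
top [[402.59, 0.0, 318.99], [0.0, 402.59, 194.93], [0.0, 0.0, 1.0]] [[-0.0023, -1.0, -0.0005, 0.0126], [0.995, -0.0023, 0.0999, -0.552], [-0.0999, -0.0002, 0.995, -1.0841], [0.0, 0.0, 0.0, 1.0]] ['mtx', 'extrinsics']
wrist [[309.71, 0.0, 323.07], [0.0, 309.71, 198.54], [0.0, 0.0, 1.0]] [[0.3392, 0.9407, -0.0019, -0.6487], [-0.8941, 0.3217, -0.3116, 0.0403], [-0.2925, 0.1074, 0.9502, -0.3809], [0.0, 0.0, 0.0, 1.0]] ['mtx', 'extrinsics']
0.15
```

View pics/scene0.png

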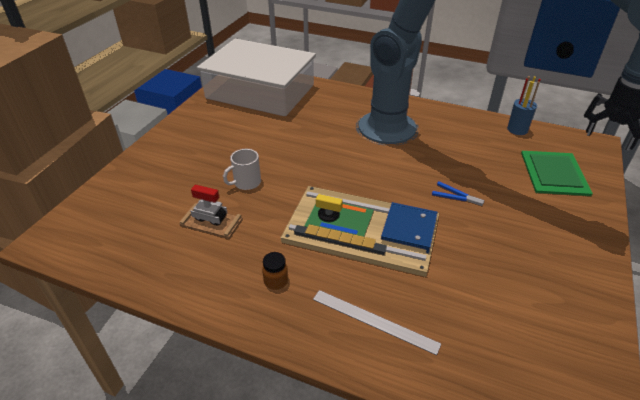

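View pics/top0.png

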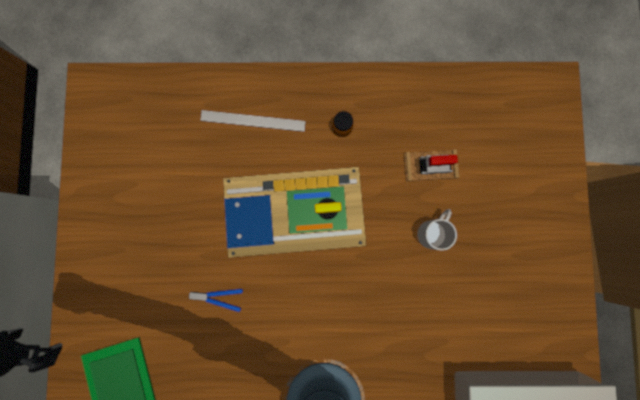

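View pics/wrist0.png

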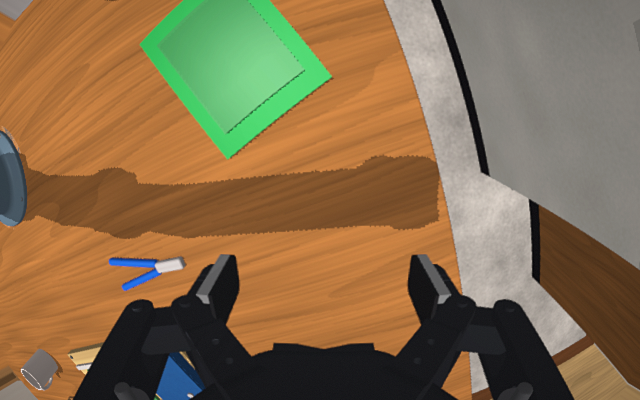

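Scene: jig centred at about (294,212) in the top view, with the hood on the left, so jig +x is roughly world +y and the strip is on the far side. The roller is at (435,165) on its rest.

```bash
cat > h.py <<'E'
from plant import arm
import cv2,numpy as np
def ray(cam,px,cal=None):
    c=cal or arm.get_calibration(cam);K=c["mtx"];E=c["extrinsics"]
    px=np.atleast_2d(np.array(px,float))
    a=(px[:,0]-K[0,2])/K[0,0];b=(px[:,1]-K[1,2])/K[1,1]
    if cam=="wrist":
        r=np.hypot(a,b)+1e-9;s=np.sin(r)/r
        d=np.c_[a*s,-b*s,-np.cos(r)]
    else: d=np.c_[a,-b,-np.ones(len(a))]
    R=E[:3,:3];return -R.T@E[:3,3], d@R
def onz(cam,px,z,cal=None):
    o,d=ray(cam,px,cal);z=np.broadcast_to(z,(len(d),));k=(z-o[2])/d[:,2];return o+d*k[:,None]
def proj(cam,P,cal=None):
    c=cal or arm.get_calibration(cam);K=c["mtx"];E=c["extrinsics"];P=np.atleast_2d(P)
    p=P@E[:3,:3].T+E[:3,3];x,y,z=p[:,0],-p[:,1],-p[:,2]
    if cam=="wrist":
        r=np.hypot(x,y);t=np.arctan2(r,z);f=t/np.maximum(r,1e-9);x,y=x*f,y*f
    else:x,y=x/z,y/z
    return np.c_[K[0,0]*x+K[0,2],K[1,1]*y+K[1,2]]
def rect(m):
    cs,_=cv2.findContours(m.astype(np.uint8),0,2);c=max(cs,key=cv2.contourArea);return cv2.minAreaRect(c),c[:,0]
E
python3 - <<'E'
from h import *
arm.grab_frame("top"); arm.grab_frame("scene")
Z=dict(jig=.02,strip=.0335,panel=.028,lifter=.087,hood_mouth=.045,roller_grip=.117,rest=.01,roller=.117)
for n,z in Z.items():
  for cam in ["top","scene"]:
    r=arm.masks_of(cam,n)
    if not r: print(n,cam,None);continue
    r=r[0];(c,w,a),_=rect(r["region"]);bp=cv2.boxPoints(((c),w,a))
    P=onz(cam,bp,z);C=onz(cam,[c],z)[0]
    print(n,cam,round(r["p"],2),np.round(r["box"],1),"rect",np.round(c,1),np.round(w,1),round(a,1),"C",C.round(4), "corners" ,P[:,:2].round(3).tolist())
print(arm.get_state()["t"])
E
```

```text
jig top 0.79 [293.  214.4 141.6  90.9] rect [293.1 211.1] [ 80.2 138.4] 85.5 C [0.5079 0.0832 0.02  ] corners [[0.605, 0.285], [0.635, -0.101], [0.413, -0.115], [0.384, 0.263]]
jig scene 0.81 [360.6 231.6 157.9  87.9] rect [359.4 228.3] [150.2  66. ] 12.1 C [0.5248 0.0788 0.02  ] corners [[0.659, -0.091], [0.411, -0.168], [0.38, 0.261], [0.618, 0.279]]
strip top 0.9 [305.7 181.9  84.   21.1] rect [305.1 182.1] [12.1 86.6] 85.2 C [0.5872 0.0494 0.0335] corners [[0.594, 0.17], [0.614, -0.068], [0.58, -0.071], [0.561, 0.167]]
strip scene 0.9 [339.3 241.2  91.2  29.1] rect [340.  237.9] [94.2 14.2] 13.1 C [0.5894 0.0481 0.0335] corners [[0.624, -0.069], [0.574, -0.083], [0.556, 0.164], [0.604, 0.17]]
panel top 0.67 [317.4 208.5  62.5  47.6] rect [315.8 209.2] [43.4 58.3] 85.6 C [0.5127 0.0202 0.028 ] corners [[0.567, 0.105], [0.579, -0.056], [0.459, -0.064], [0.447, 0.095]]
panel scene 0.66 [240.8 168.6  37.   42.7] rect [241.5 168.5] [39. 37.] 90.0 C [ 0.4275 -0.3303  0.028 ] corners [[0.362, -0.434], [0.317, -0.326], [0.487, -0.236], [0.527, -0.334]]
lifter top 0.6 [317.2 210.1  58.7  
[... 1091 characters left out ...]
55.5  31.6] rect [430.2 164.7] [28.5 53.4] 86.3 C [ 0.6391 -0.3033  0.01  ] corners [[0.675, -0.226], [0.685, -0.378], [0.603, -0.38], [0.594, -0.23]]
rest scene 0.89 [210.3 220.2  58.7  37.5] rect [210.3 220.8] [59.5 26.1] 12.8 C [ 0.6423 -0.307   0.01  ] corners [[0.695, -0.373], [0.603, -0.418], [0.588, -0.239], [0.678, -0.205]]
roller top 0.93 [437.  163.1  36.6  23.4] rect [437.5 163.5] [19. 37.] 90.0 C [ 0.6232 -0.2921  0.117 ] corners [[0.648, -0.245], [0.648, -0.34], [0.599, -0.338], [0.599, -0.244]]
roller scene 0.77 [208.1 206.9  39.1  38.9] rect [208.5 205. ] [40. 35.] 90.0 C [ 0.6842 -0.2667  0.117 ] corners [[0.635, -0.351], [0.601, -0.267], [0.729, -0.19], [0.761, -0.267]]
1.05
```

```bash
python3 - <<'E'
import cv2
i=cv2.imread("pics/top0.png")
cv2.imwrite("pics/topz.png",cv2.resize(i[140:270,200:380],None,fx=4.4,fy=4.4,interpolation=2))
cv2.imwrite("pics/topz2.png",cv2.resize(i[100:260,380:480],None,fx=3.7,fy=3.7,interpolation=2))
E
```

```text
(no output)
```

View pics/topz.png

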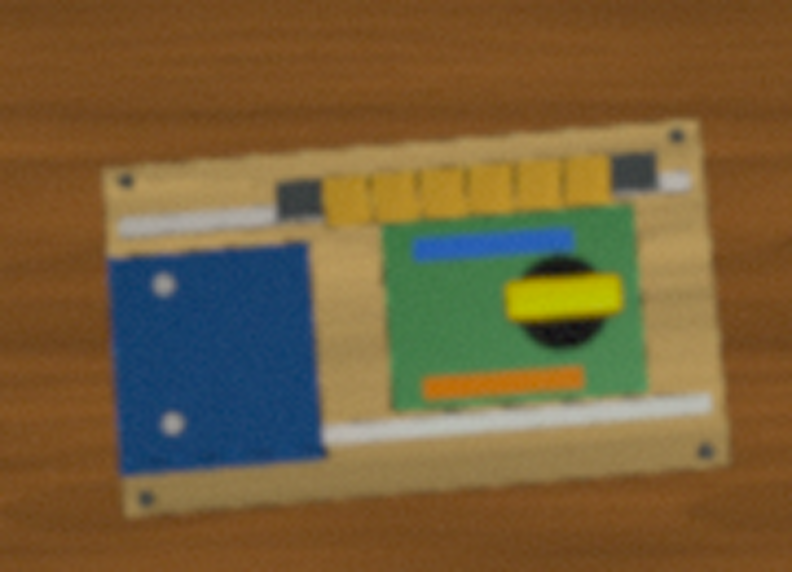

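View pics/topz2.png

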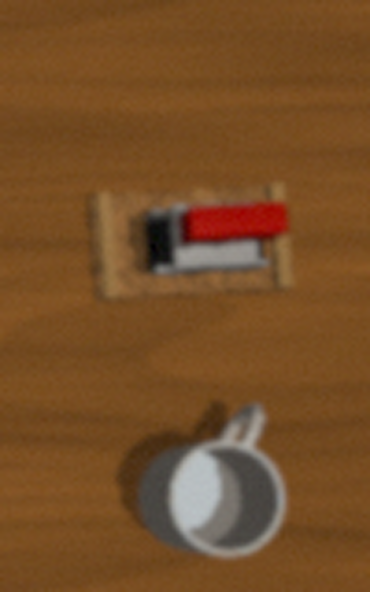

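```bash
cat >> h.py <<'E'
from scipy.optimize import minimize
def boxpts(x,y,yaw,z0,z1,L,W):
    c,s=np.cos(yaw),np.sin(yaw);u=np.array([c,s]);v=np.array([-s,c]);P=[]
    for z in(z0,z1):
        for a,b in((1,1),(1,-1),(-1,-1),(-1,1)): P.append(np.r_[np.array([x,y])+a*L/2*u+b*W/2*v,z])
    return np.array(P)
def sil(cam,P,cal):
    h=cv2.convexHull(proj(cam,P,cal).astype(np.float32));m=np.zeros((400,640),np.uint8)
    S=16;cv2.fillConvexPoly(m,np.round(h*S).astype(np.int32),255,cv2.LINE_AA,4);return m/255.
def fitbox(masks,x0,z0,z1,L,W):
    cals={c:arm.get_calibration(c) for c in masks}
    bl={c:cv2.GaussianBlur(m.astype(float),(0,0),1.) for c,m in masks.items()}
    def f(p):
        return sum(((cv2.GaussianBlur(sil(c,boxpts(p[0],p[1],p[2],z0,z1,L,W),cals[c]),(0,0),1.)-bl[c])**2).sum()/masks[c].sum() for c in masks)
    r=minimize(f,x0,method="Nelder-Mead",options=dict(initial_simplex=np.array([x0]+[np.array(x0)+d for d in np.diag([.01,.01,.08])]),xatol=1e-5,fatol=1e-5));return r.x,r.fun
def col(img,n):
    h=cv2.cvtColor(img,cv2.COLOR_RGB2HSV).astype(int);H,S,V=h[...,0],h[...,1],h[...,2]
    return dict(yellow=(H>25)&(H<34)&(S>190)&(V>110),red=((H<4)|(H>176))&(S>190)&(V>80))[n]
def big(m):
    n,l,st,_=cv2.connectedComponentsWithStats(m.astype(np.uint8));k=1+np.argmax(st[1:,4]);return l==k
E
python3 - <<'E'
from h import *
I={c:cv2.imread(f"pics/{c}0.png")[:,:,::-1].copy() for c in("top","scene")}
for n,x0,z0,z1,L,W in(("yellow",[.509,.0,1.64],.057,.087,.07,.024),("red",[.623,-.292,1.57],.087,.117,.07,.024)):
  ms={}
  for c in I:
    m=col(I[c],n);
    if c=="scene":m[:, 450:]=0;m[:150]=0
    m[:140]=0; m=big(m);ms[c]=m;print(n,c,m.sum(),rect(m)[0])
  for cs in(["top"],["scene"],["top","scene"]):
    print(n,cs,np.round(fitbox({c:ms[c] for c in cs},x0,z0,z1,L,W),4) if 0 else fitbox({c:ms[c] for c in cs},x0,z0,z1,L,W))
# jig from corners
crop=np.array([[103,170],[697,120],[729,465],[126,516]])/4.4+[200,140]
P=onz("top",crop,.02);print(P.round(4).tolist(),P.mean(0).round(4),[np.linalg.norm(P[i]-P[i-1]).round(4) for i in range(4)])
d=(P[0]-P[1])+(P[3]-P[2]);print("yaw",np.arctan2(d[1],d[0]))
b=np.array([[277,182],[655,152],[658,190],[280,219]])/4.4+[200,140]
Q=onz("top",b,.0335);print(Q.round(4).tolist(),Q.mean(0));d=Q[0]-Q[1]+Q[3]-Q[2];print("yaw strip",np.arctan2(d[1],d[0]))
import sys
E
```

```text
yellow top 241 ((327.5431213378906, 207.1040802001953), (9.404609680175781, 25.435197830200195), 85.91438293457031)Traceback (most recent call last):
  File "<stdin>", line 8, in <module>
  File "h.py", line 42, in big
    n,l,st,_=cv2.connectedComponentsWithStats(m.astype(np.uint8));k=1+np.argmax(st[1:,4]);return l==k
                                                                      ~~~~~~~~~^^^^^^^^^^
    return _wrapfunc(a, 'argmax', axis=axis, out=out, **kwds)
    return bound(*args, **kwds)
ValueError: attempt to get argmax of an empty sequence
```

```bash
python3 - <<'E'
import cv2
i=cv2.imread("pics/scene0.png");h=cv2.cvtColor(i,cv2.COLOR_BGR2HSV)
print(h[198:210:3,318:342:4].tolist());print(h[188:200:3,194:218:4].tolist())
E
sed -i 's/yellow=(H>25)&(H<34)&(S>190)&(V>110)/yellow=(H>22)\&(H<34)\&(S>185)\&(V>90)/' h.py
cat > a.py <<'E'
from h import *
I={c:cv2.imread(f"pics/{c}0.png")[:,:,::-1].copy() for c in("top","scene")}
for n,x0,z0,z1,L,W in(("yellow",[.509,.0,1.64],.057,.087,.07,.024),("red",[.623,-.292,1.57],.087,.117,.07,.024)):
  ms={}
  for c in I:
    m=col(I[c],n);
    if c=="scene":m[:, 450:]=0;m[:150]=0
    m[:140]=0
    if n=="yellow": m[:,:310]&= c=="scene"; m[:,350:]=0;m[220:]=0
    m=big(m);ms[c]=m;print(n,c,m.sum(),rect(m)[0])
  for cs in(["top"],["scene"],["top","scene"]):
    print(n,cs,fitbox({c:ms[c] for c in cs},x0,z0,z1,L,W))
crop=np.array([[103,170],[697,120],[729,465],[126,516]])/4.4+[200,140]
P=onz("top",crop,.02);print(P.round(4).tolist(),P.mean(0).round(4),[np.linalg.norm(P[i]-P[i-1]).round(4) for i in range(4)])
d=(P[0]-P[1])+(P[3]-P[2]);print("yaw",np.arctan2(d[1],d[0]))
b=np.array([[277,182],[655,152],[658,190],[280,219]])/4.4+[200,140]
Q=onz("top",b,.0335);print(Q.round(4).tolist(),Q.mean(0));d=Q[0]-Q[1]+Q[3]-Q[2];print("yaw strip",np.arctan2(d[1],d[0]))
E
python3 a.py
```

```text
[[[24, 186, 218], [24, 184, 219], [24, 185, 219], [23, 187, 219], [23, 184, 218], [23, 157, 205]], [[23, 198, 112], [23, 191, 128], [23, 189, 181], [23, 186, 214], [23, 188, 217], [24, 185, 219]], [[23, 195, 114], [23, 188, 114], [23, 192, 113], [23, 195, 115], [23, 189, 120], [23, 188, 161]], [[45, 120, 104], [23, 187, 112], [23, 192, 114], [23, 191, 115], [23, 193, 115], [23, 197, 114]]]
[[[1, 211, 169], [1, 211, 169], [0, 209, 170], [1, 214, 169], [2, 207, 165], [11, 163, 138]], [[1, 219, 91], [1, 212, 135], [0, 209, 161], [1, 211, 169], [1, 214, 168], [1, 212, 170]], [[179, 237, 84], [1, 225, 84], [179, 213, 86], [0, 210, 91], [0, 215, 129], [0, 206, 131]], [[7, 182, 101], [0, 213, 86], [0, 208, 86], [0, 222, 85], [0, 216, 86], [2, 233, 81]]]
yellow top 251 ((327.5, 207.0), (10.0, 25.0), 90.0)
yellow scene 232 ((328.41949462890625, 202.87559509277344), (24.794279098510742, 11.593944549560547), 12.094757080078125)
yellow ['top'] (array([ 0.51525461, -0.00972335,  1.68040688]), np.float64(0.06891322555285062))
yellow ['scene'] (array([ 0.51672119, -0.01243852,  1.71641266]), np.flo
[... 348 characters left out ...]
624439239502)
red ['top'] (array([ 0.6359481 , -0.31106776,  1.71988357]), np.float64(0.42632998662514604))
red ['scene'] (array([ 0.63248452, -0.3171351 ,  1.41109393]), np.float64(0.284774614546018))
red ['top', 'scene'] (array([ 0.63516859, -0.31238763,  1.6715467 ]), np.float64(0.7857766026793189))
[[0.5992, 0.2781, 0.02], [0.6304, -0.0992, 0.02], [0.4125, -0.1166, 0.02], [0.3818, 0.2591, 0.02]] [0.506  0.0804 0.02  ] [np.float64(0.2182), np.float64(0.3786), np.float64(0.2186), np.float64(0.3769)]
yaw 1.6527779344145177
[[0.5894, 0.1657, 0.0335], [0.6078, -0.0713, 0.0335], [0.5838, -0.0729, 0.0335], [0.5661, 0.1635, 0.0335]] [0.58678023 0.04625558 0.0335    ]
yaw strip 1.6470021663759637
```

Call:
{"method": "drive_tool", "body": {"targets": [{"tx":-0.0285,"ty":-0.0285},{"tx":-0.0285,"ty":-0.0285},{"tx":-0.0285,"ty":-0.0285},{"tx":-0.0285,"ty":-0.0285},{"tx":-0.0285,"ty":-0.0285},{"tx":-0.0285,"ty":-0.0285},{"tx":-0.0285,"ty":-0.0285},{"tx":-0.0285,"ty":-0.0285},{"tx":-0.0285,"ty":-0.0285},{"tx":-0.0285,"ty":-0.0285}]}}

```text
schema error: expected keys tx, ty, tz, wx, wy, wz
```

Call:
{"method": "drive_tool", "body": {"targets": [{"tx":-0.0285,"ty":-0.0285},{"tx":-0.0285,"ty":-0.0285},{"tx":-0.0285,"ty":-0.0285},{"tx":-0.0285,"ty":-0.0285},{"tx":-0.0285,"ty":-0.0285},{"tx":-0.0285,"ty":-0.0285},{"tx":-0.0285,"ty":-0.0285}]}}

```text
schema error: expected keys tx, ty, tz, wx, wy, wz
```

Call:
{"method": "drive_tool", "body": {"targets": [{"wz":7},{"wz":7},{"wz":7},{"wz":7},{"wz":7},{"wz":7},{"wz":7},{"wz":7},{"wz":7},{}]}}

```text
schema error: expected keys tx, ty, tz, wx, wy, wz
```

```bash
python3 - <<'E'
from h import *
s=arm.get_state();print({k:np.round(s[k],4).tolist() for k in("t","q","ee_pos","ee_rot","ft_force")})
I=arm.grab_frame("wrist");cv2.imwrite("pics/w1.png",I[:,:,::-1])
I=arm.grab_frame("top");cv2.imwrite("pics/t1.png",I[:,:,::-1])
E
```

```text
{'t': 1.05, 'q': [-1.3218, 0.3829, 0.0439, 1.5979, -0.0179, 1.1612, -0.0499], 'ee_pos': [0.2209, 0.6113, 0.2006], 'ee_rot': [[-0.9405, 0.3398, -0.0], [0.3398, 0.9405, 0.0], [0.0, -0.0, -1.0]], 'ft_force': [0.4018, 0.4138, -0.7183]}
```

View pics/w1.png

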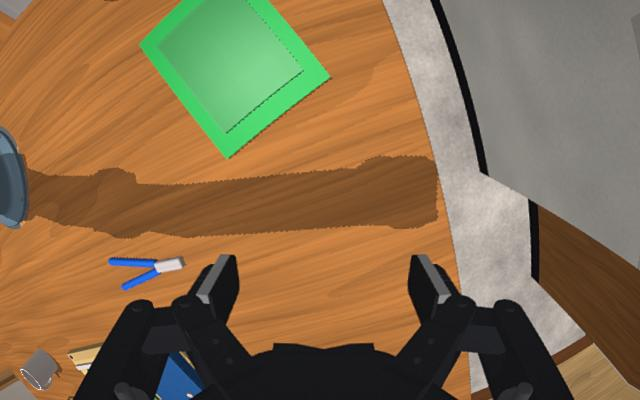

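The picture is unchanged because every key is required in each row. I'll resend the moves with all of them.

Call:
{"method": "drive_tool", "body": {"targets": [{"tx":-0.0285,"ty":-0.0285,"tz":0,"wx":0,"wy":0,"wz":0},{"tx":-0.0285,"ty":-0.0285,"tz":0,"wx":0,"wy":0,"wz":0},{"tx":-0.0285,"ty":-0.0285,"tz":0,"wx":0,"wy":0,"wz":0},{"tx":-0.0285,"ty":-0.0285,"tz":0,"wx":0,"wy":0,"wz":0},{"tx":-0.0285,"ty":-0.0285,"tz":0,"wx":0,"wy":0,"wz":0},{"tx":-0.0285,"ty":-0.0285,"tz":0,"wx":0,"wy":0,"wz":0},{"tx":-0.0285,"ty":-0.0285,"tz":0,"wx":0,"wy":0,"wz":0},{"tx":-0.0285,"ty":-0.0285,"tz":0,"wx":0,"wy":0,"wz":0},{"tx":-0.0285,"ty":-0.0285,"tz":0,"wx":0,"wy":0,"wz":0},{"tx":-0.0285,"ty":-0.0285,"tz":0,"wx":0,"wy":0,"wz":0}]}}

```text
t: 1.98
ee_pos: [0.3927, 0.2446, 0.201]
ee_rot: [[-0.941, 0.34, 0.001], [0.34, 0.941, 0.001], [-0.0, 0.001, -1.0]]
ft_force: [0.7, 0.7, 0.3]
opening: 0.999
```

Call:
{"method": "drive_tool", "body": {"targets": [{"tx":-0.0285,"ty":-0.0285,"tz":0,"wx":0,"wy":0,"wz":0},{"tx":-0.0285,"ty":-0.0285,"tz":0,"wx":0,"wy":0,"wz":0},{"tx":-0.0285,"ty":-0.0285,"tz":0,"wx":0,"wy":0,"wz":0},{"tx":-0.0285,"ty":-0.0285,"tz":0,"wx":0,"wy":0,"wz":0},{"tx":-0.0285,"ty":-0.0285,"tz":0,"wx":0,"wy":0,"wz":0},{"tx":-0.0285,"ty":-0.0285,"tz":0,"wx":0,"wy":0,"wz":0},{"tx":-0.0285,"ty":-0.0285,"tz":0,"wx":0,"wy":0,"wz":0}]}}

```text
t: 2.57
ee_pos: [0.5126, -0.0108, 0.2011]
ee_rot: [[-0.941, 0.34, 0.001], [0.34, 0.941, 0.001], [-0.001, 0.001, -1.0]]
ft_force: [1.0, 1.1, 0.3]
opening: 1.002
```

Call:
{"method": "drive_tool", "body": {"targets": [{"tx":0,"ty":0,"tz":0,"wx":0,"wy":0,"wz":7},{"tx":0,"ty":0,"tz":0,"wx":0,"wy":0,"wz":7},{"tx":0,"ty":0,"tz":0,"wx":0,"wy":0,"wz":7},{"tx":0,"ty":0,"tz":0,"wx":0,"wy":0,"wz":7},{"tx":0,"ty":0,"tz":0,"wx":0,"wy":0,"wz":7},{"tx":0,"ty":0,"tz":0,"wx":0,"wy":0,"wz":7},{"tx":0,"ty":0,"tz":0,"wx":0,"wy":0,"wz":7},{"tx":0,"ty":0,"tz":0,"wx":0,"wy":0,"wz":7},{"tx":0,"ty":0,"tz":0,"wx":0,"wy":0,"wz":7},{"tx":0,"ty":0,"tz":0,"wx":0,"wy":0,"wz":0}]}}

```text
t: 3.4
ee_pos: [0.512, -0.0089, 0.2007]
ee_rot: [[-0.122, 0.993, 0.0], [0.993, 0.122, 0.0], [0.0, 0.0, -1.0]]
ft_force: [0.6, -0.4, -0.3]
opening: 0.998
```

```bash
python3 - <<'E'
from h import *
s=arm.get_state();print({k:np.round(s[k],4).tolist() for k in("t","q","ee_pos","ee_rot","ft_force")})
np.save("c1.npy",arm.get_calibration("wrist"),allow_pickle=True)
I=arm.grab_frame("wrist");cv2.imwrite("pics/w1.png",I[:,:,::-1])
I=arm.grab_frame("top");cv2.imwrite("pics/t1.png",I[:,:,::-1])
E
```

```text
{'t': 3.4, 'q': [-0.6803, 0.1295, 0.6701, 1.9517, -0.0908, 1.0896, 0.1503], 'ee_pos': [0.512, -0.0089, 0.2007], 'ee_rot': [[-0.1222, 0.9925, 0.0002], [0.9925, 0.1222, 0.0002], [0.0001, 0.0003, -1.0]], 'ft_force': [0.5818, -0.3687, -0.3479]}
```

View pics/w1.png

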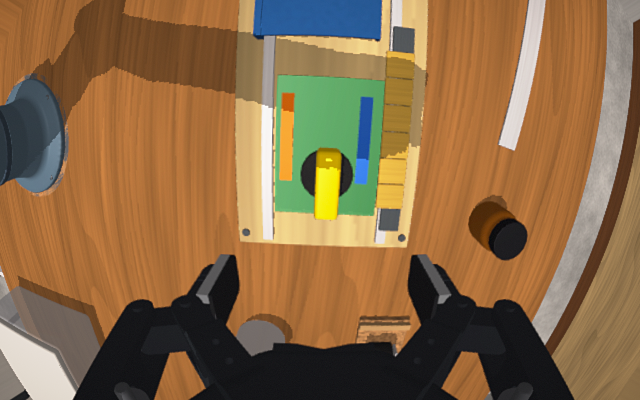

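The wrist view looks straight down at the jig, with the lifter near (327,185), the strip at x≈380–415 and the hood at the top. I'll zoom in to measure.

```bash
python3 - <<'E'
import cv2
i=cv2.imread("pics/w1.png")
cv2.imwrite("pics/w1z.png",cv2.resize(i[130:255,230:430],None,fx=4,fy=4,interpolation=2))
cv2.imwrite("pics/w1y.png",cv2.resize(i[0:140,230:430],None,fx=4,fy=4,interpolation=2))
E
```

```text
(no output)
```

View pics/w1z.png

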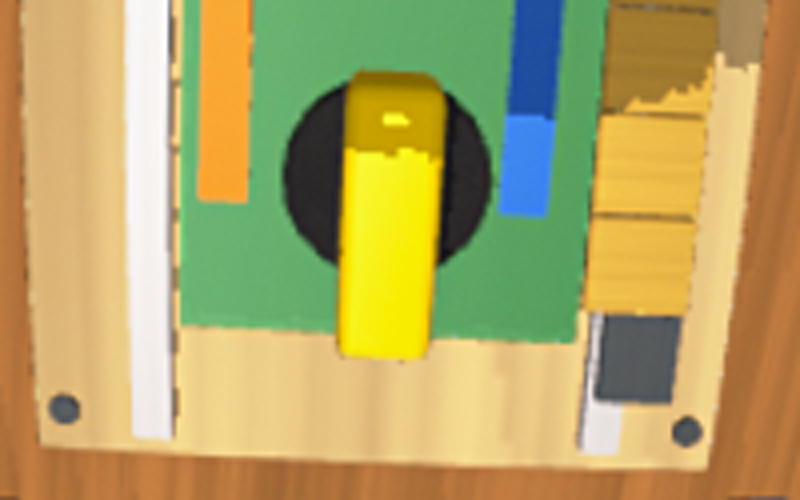

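View pics/w1y.png

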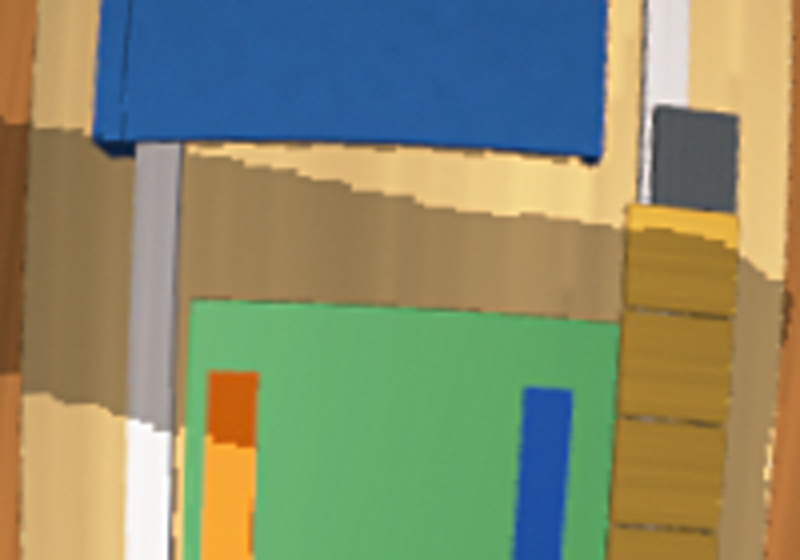

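```bash
python3 - <<'E'
from h import *
from scipy.optimize import least_squares
c=np.load("c1.npy",allow_pickle=True).item()
Z=lambda l:np.array(l)/4+[230,130]-.4
Y=lambda l:np.array(l)/4+[230,0]-.4
def fit(px,z,loc):
    P=onz("wrist",px,z,c)[:,:2];loc=np.array(loc)
    f=lambda p:(np.c_[np.cos(p[2])*loc[:,0]-np.sin(p[2])*loc[:,1]+p[0],np.sin(p[2])*loc[:,0]+np.cos(p[2])*loc[:,1]+p[1]]-P)
    r=least_squares(lambda p:f(p).ravel(),[.5,.08,1.65]);return r.x,(f(r.x)*1e3).round(1).tolist()
b=(Z([[42,446],[706,470]]),[.02]*2,[(-.19,.11),(-.19,-.11)])
s=(np.r_[Z([[601,316],[682,318],[672,404],[596,401]]),Y([[655,104],[739,114]])],[.0335]*6,[(-.13,-.062),(-.13,-.086),(-.16,-.086),(-.16,-.062),(.08,-.062),(.08,-.086)])
j=fit(np.r_[b[0],s[0]],b[1]+s[1],b[2]+s[2]);print("jig",j)
print("strip only",fit(*s))
p=fit(np.r_[Z([[182,325],[577,343]]),Y([[190,298],[620,322]])],.028,[(-.08,.06),(-.08,-.06),(.08,.06),(.08,-.06)]);print("panel",p)
l=fit(Z([[340,355],[427,360],[350,72],[440,76]]),.087,[(-.035,.012),(-.035,-.012),(.035,.012),(.035,-.012)]);print("lifter",l)
x=j[0];u=np.array([np.cos(x[2]),np.sin(x[2])]);v=np.array([-u[1],u[0]])
for n,q in(("panel",p[0]),("lifter",l[0])):
  d=q[:2]-x[:2];print(n,"in jig",d@u,d@v,q[2]-x[2])
E
```

```text
jig (array([0.51152763, 0.08212548, 1.64709744]), [[0.7, 0.2], [3.4, -0.9], [-0.2, 1.8], [-1.1, 1.3], [-1.6, -0.6], [-1.6, -0.9], [0.2, -0.2], [0.2, -0.7]])
strip only (array([0.51182771, 0.08151705, 1.65317127]), [[0.9, 1.6], [-0.1, 1.3], [-0.4, -0.6], [-0.3, -1.0], [0.0, -0.4], [-0.1, -0.8]])
panel (array([0.51313184, 0.01936798, 1.64839548]), [[-0.5, -0.4], [0.1, 0.1], [-0.3, -0.2], [0.7, 0.5]])
lifter (array([ 0.51488418, -0.00853327,  1.6568158 ]), [[-1.2, 0.2], [1.0, 1.0], [-1.3, -0.8], [1.6, -0.4]])
panel in jig -0.0626971970450119 0.0031842830614642343 0.0012980418603614208
lifter in jig -0.09065084141579408 0.0035638711680980473 0.009718366731413575
```

Call:
{"method": "drive_tool", "body": {"targets": [{"tx":0,"ty":0.003,"tz":0.02,"wx":0,"wy":0,"wz":2.5},{"tx":0,"ty":0,"tz":0.035,"wx":0,"wy":0,"wz":0},{"tx":0,"ty":0,"tz":0.035,"wx":0,"wy":0,"wz":0},{"tx":0,"ty":0,"tz":0.03,"wx":0,"wy":0,"wz":0},{"tx":0,"ty":0,"tz":0.018,"wx":0,"wy":0,"wz":0},{"tx":0,"ty":0,"tz":0.01,"wx":0,"wy":0,"wz":0},{"tx":0,"ty":0,"tz":0,"wx":0,"wy":0,"wz":0}]}}

```text
t: 4.08
ee_pos: [0.5128, -0.0087, 0.0504]
ee_rot: [[-0.083, 0.997, -0.005], [0.997, 0.083, -0.001], [-0.001, -0.005, -1.0]]
ft_force: [0.5, -0.1, 0.1]
opening: 1.001
```

```bash
python3 - <<'E'
from h import *
I=arm.grab_frame("wrist");cv2.imwrite("pics/w2.png",I[:,:,::-1])
I=arm.grab_frame("scene");cv2.imwrite("pics/s2.png",cv2.resize(I[150:280,260:460,::-1],None,fx=4,fy=4))
E
```

```text
(no output)
```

View pics/w2.png

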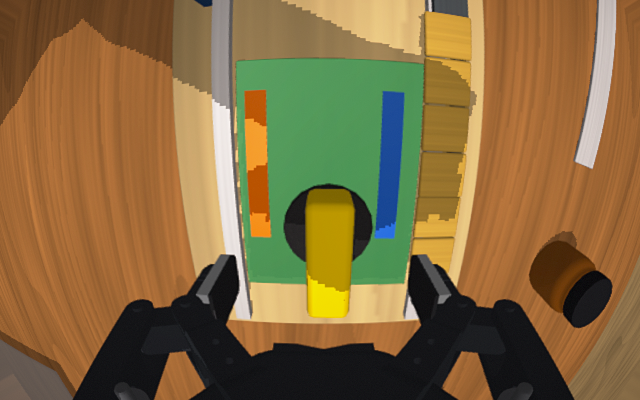

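View pics/s2.png

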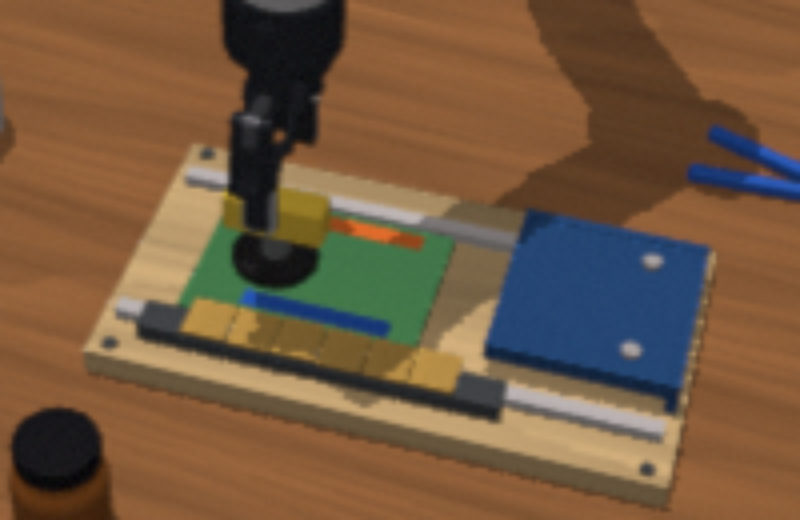

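The handle (col 329) sits midway between the fingers (216–435), so I'll close on it.

Call:
{"method": "drive_tool", "body": {"targets": [{"tx":0,"ty":0.001,"tz":0,"wx":0,"wy":0,"wz":0},{"tx":0,"ty":0,"tz":0,"wx":0,"wy":0,"wz":0},{"tx":0,"ty":0,"tz":0,"wx":0,"wy":0,"wz":0},{"tx":0,"ty":0,"tz":0,"wx":0,"wy":0,"wz":0},{"tx":0,"ty":0,"tz":0,"wx":0,"wy":0,"wz":0},{"tx":0,"ty":0,"tz":0,"wx":0,"wy":0,"wz":0}], "claw": 0.0}}

```text
t: 4.68
ee_pos: [0.5162, -0.0084, 0.0535]
ee_rot: [[-0.081, 0.997, 0.0], [0.997, 0.081, 0.001], [0.001, 0.0, -1.0]]
ft_force: [-2.3, 0.0, 4.8]
opening: 0.246
```

```bash
python3 - <<'E'
from h import *
s=arm.get_state();print({k:np.round(s[k],3).tolist() for k in("t","ft_force","ft_torque","opening")})
E
```

```text
{'t': 4.683, 'ft_force': [-2.259, 0.046, 4.794], 'ft_torque': [0.047, 0.322, -0.031], 'opening': 0.246}
```

Call:
{"method": "drive_tool", "body": {"targets": [{"tx":0.002,"ty":0,"tz":-0.0005,"wx":0,"wy":0,"wz":0},{"tx":0.004,"ty":0,"tz":0,"wx":0,"wy":0,"wz":0},{"tx":0.006,"ty":0,"tz":0,"wx":0,"wy":0,"wz":0},{"tx":0.006,"ty":0,"tz":0,"wx":0,"wy":0,"wz":0},{"tx":0.006,"ty":0,"tz":0,"wx":0,"wy":0,"wz":0},{"tx":0.006,"ty":0,"tz":0,"wx":0,"wy":0,"wz":0},{"tx":0.006,"ty":0,"tz":0,"wx":0,"wy":0,"wz":0},{"tx":0.006,"ty":0,"tz":0,"wx":0,"wy":0,"wz":0},{"tx":0.004,"ty":0,"tz":0,"wx":0,"wy":0,"wz":0},{"tx":0.002,"ty":0,"tz":0,"wx":0,"wy":0,"wz":0}]}}

```text
t: 5.52
ee_pos: [0.5126, 0.0395, 0.0535]
ee_rot: [[-0.082, 0.997, 0.001], [0.997, 0.082, -0.001], [-0.001, 0.001, -1.0]]
ft_force: [-0.0, -5.2, 4.4]
opening: 0.245
```

Call:
{"method": "drive_tool", "body": {"targets": [{"tx":0.001,"ty":0,"tz":0,"wx":0,"wy":0,"wz":0},{"tx":0.001,"ty":0,"tz":0,"wx":0,"wy":0,"wz":0},{"tx":0.001,"ty":0,"tz":0,"wx":0,"wy":0,"wz":0},{"tx":0.001,"ty":0,"tz":0,"wx":0,"wy":0,"wz":0}]}}

```text
t: 5.85
ee_pos: [0.5123, 0.0424, 0.0535]
ee_rot: [[-0.08, 0.997, 0.001], [0.997, 0.08, -0.001], [-0.001, 0.001, -1.0]]
ft_force: [1.2, -5.3, 5.0]
opening: 0.248
```

Call:
{"method": "drive_tool", "body": {"targets": [{"tx":0.002,"ty":0,"tz":0,"wx":0,"wy":0,"wz":0},{"tx":0.002,"ty":0,"tz":0,"wx":0,"wy":0,"wz":0},{"tx":0.002,"ty":0,"tz":0,"wx":0,"wy":0,"wz":0},{"tx":0.002,"ty":0,"tz":0,"wx":0,"wy":0,"wz":0}]}}

```text
t: 6.18
ee_pos: [0.5116, 0.0503, 0.0535]
ee_rot: [[-0.08, 0.997, 0.001], [0.997, 0.08, -0.001], [-0.001, 0.001, -1.0]]
ft_force: [-0.7, -5.4, 5.1]
opening: 0.248
```

Call:
{"method": "drive_tool", "body": {"targets": [{"tx":0.001,"ty":0,"tz":0,"wx":0,"wy":0,"wz":0},{"tx":0.001,"ty":0,"tz":0,"wx":0,"wy":0,"wz":0},{"tx":0.001,"ty":0,"tz":0,"wx":0,"wy":0,"wz":0}]}}

```text
t: 6.43
ee_pos: [0.5113, 0.0533, 0.0535]
ee_rot: [[-0.08, 0.997, 0.001], [0.997, 0.08, -0.001], [-0.001, 0.001, -1.0]]
ft_force: [1.3, -4.7, 4.8]
opening: 0.246
```

Call:
{"method": "drive_tool", "body": {"targets": [{"tx":0.001,"ty":0,"tz":0,"wx":0,"wy":0,"wz":0},{"tx":0.001,"ty":0,"tz":0,"wx":0,"wy":0,"wz":0},{"tx":0.001,"ty":0,"tz":0,"wx":0,"wy":0,"wz":0}]}}

```text
t: 6.68
ee_pos: [0.5111, 0.0562, 0.0535]
ee_rot: [[-0.08, 0.997, 0.001], [0.997, 0.08, -0.001], [-0.001, 0.001, -1.0]]
ft_force: [0.9, -5.7, 4.7]
opening: 0.246
```

Call:
{"method": "drive_tool", "body": {"targets": [{"tx":0.001,"ty":0,"tz":0,"wx":0,"wy":0,"wz":0},{"tx":0.001,"ty":0,"tz":0,"wx":0,"wy":0,"wz":0},{"tx":0.001,"ty":0,"tz":0,"wx":0,"wy":0,"wz":0}]}}

```text
t: 6.93
ee_pos: [0.5108, 0.0592, 0.0535]
ee_rot: [[-0.08, 0.997, 0.001], [0.997, 0.08, -0.001], [-0.001, 0.001, -1.0]]
ft_force: [-0.2, -5.8, 5.0]
opening: 0.246
```

Call:
{"method": "drive_tool", "body": {"targets": [{"tx":0.001,"ty":0,"tz":0,"wx":0,"wy":0,"wz":0},{"tx":0.001,"ty":0,"tz":0,"wx":0,"wy":0,"wz":0},{"tx":0.001,"ty":0,"tz":0,"wx":0,"wy":0,"wz":0}]}}

```text
t: 7.18
ee_pos: [0.5106, 0.0622, 0.0535]
ee_rot: [[-0.08, 0.997, 0.001], [0.997, 0.08, -0.001], [-0.001, 0.001, -1.0]]
ft_force: [0.5, -5.7, 5.1]
opening: 0.248
```

Call:
{"method": "drive_tool", "body": {"targets": [{"tx":0.001,"ty":0,"tz":0,"wx":0,"wy":0,"wz":0},{"tx":0.001,"ty":0,"tz":0,"wx":0,"wy":0,"wz":0},{"tx":0.001,"ty":0,"tz":0,"wx":0,"wy":0,"wz":0}]}}

```text
t: 7.43
ee_pos: [0.5103, 0.0652, 0.0535]
ee_rot: [[-0.08, 0.997, 0.001], [0.997, 0.08, -0.001], [-0.001, 0.001, -1.0]]
ft_force: [-0.1, -5.2, 5.4]
opening: 0.244
```

Call:
{"method": "drive_tool", "body": {"targets": [{"tx":0.001,"ty":0,"tz":0,"wx":0,"wy":0,"wz":0},{"tx":0.001,"ty":0,"tz":0,"wx":0,"wy":0,"wz":0},{"tx":0.001,"ty":0,"tz":0,"wx":0,"wy":0,"wz":0}]}}

```text
t: 7.68
ee_pos: [0.5101, 0.0681, 0.0535]
ee_rot: [[-0.08, 0.997, 0.001], [0.997, 0.08, -0.001], [-0.001, 0.001, -1.0]]
ft_force: [1.2, -6.3, 4.1]
opening: 0.248
```

Call:
{"method": "drive_tool", "body": {"targets": [{"tx":0.001,"ty":0,"tz":0,"wx":0,"wy":0,"wz":0},{"tx":0.001,"ty":0,"tz":0,"wx":0,"wy":0,"wz":0},{"tx":0.001,"ty":0,"tz":0,"wx":0,"wy":0,"wz":0}]}}

```text
t: 7.93
ee_pos: [0.5098, 0.0711, 0.0535]
ee_rot: [[-0.08, 0.997, 0.001], [0.997, 0.08, -0.001], [-0.001, 0.001, -1.0]]
ft_force: [0.9, -5.3, 4.7]
opening: 0.245
```

Call:
{"method": "drive_tool", "body": {"targets": [{"tx":0.001,"ty":0,"tz":0,"wx":0,"wy":0,"wz":0},{"tx":0.001,"ty":0,"tz":0,"wx":0,"wy":0,"wz":0},{"tx":0.001,"ty":0,"tz":0,"wx":0,"wy":0,"wz":0}]}}

```text
t: 8.18
ee_pos: [0.5095, 0.0741, 0.0535]
ee_rot: [[-0.08, 0.997, 0.001], [0.997, 0.08, -0.001], [-0.001, 0.001, -1.0]]
ft_force: [0.6, -5.0, 4.1]
opening: 0.243
```

Call:
{"method": "drive_tool", "body": {"targets": [{"tx":0.001,"ty":0,"tz":0,"wx":0,"wy":0,"wz":0},{"tx":0.001,"ty":0,"tz":0,"wx":0,"wy":0,"wz":0},{"tx":0.001,"ty":0,"tz":0,"wx":0,"wy":0,"wz":0}]}}

```text
t: 8.43
ee_pos: [0.5093, 0.077, 0.0535]
ee_rot: [[-0.08, 0.997, 0.001], [0.997, 0.08, -0.001], [-0.001, 0.001, -1.0]]
ft_force: [-0.2, -6.0, 4.8]
opening: 0.244
```

Call:
{"method": "drive_tool", "body": {"targets": [{"tx":0.001,"ty":0,"tz":0,"wx":0,"wy":0,"wz":0},{"tx":0.001,"ty":0,"tz":0,"wx":0,"wy":0,"wz":0},{"tx":0.001,"ty":0,"tz":0,"wx":0,"wy":0,"wz":0}]}}

```text
t: 8.68
ee_pos: [0.5091, 0.0798, 0.0535]
ee_rot: [[-0.08, 0.997, 0.001], [0.997, 0.08, -0.001], [-0.002, 0.001, -1.0]]
ft_force: [1.6, -6.9, 5.2]
opening: 0.247
```

Call:
{"method": "drive_tool", "body": {"targets": [{"tx":0.001,"ty":0,"tz":0,"wx":0,"wy":0,"wz":0},{"tx":0.001,"ty":0,"tz":0,"wx":0,"wy":0,"wz":0}]}}

```text
t: 8.85
ee_pos: [0.5089, 0.0816, 0.0535]
ee_rot: [[-0.08, 0.997, 0.001], [0.997, 0.08, -0.002], [-0.002, 0.001, -1.0]]
ft_force: [1.6, -7.2, 4.3]
opening: 0.242
```

Call:
{"method": "drive_tool", "body": {"targets": [{"tx":0.001,"ty":0,"tz":0,"wx":0,"wy":0,"wz":0},{"tx":0.001,"ty":0,"tz":0,"wx":0,"wy":0,"wz":0}]}}

```text
t: 9.02
ee_pos: [0.5088, 0.0834, 0.0535]
ee_rot: [[-0.08, 0.997, 0.001], [0.997, 0.08, -0.002], [-0.002, 0.001, -1.0]]
ft_force: [0.6, -7.5, 5.3]
opening: 0.246
```

Call:
{"method": "drive_tool", "body": {"targets": [{"tx":0.001,"ty":0,"tz":0,"wx":0,"wy":0,"wz":0},{"tx":0.001,"ty":0,"tz":0,"wx":0,"wy":0,"wz":0}]}}

```text
t: 9.18
ee_pos: [0.5088, 0.0842, 0.0535]
ee_rot: [[-0.08, 0.997, 0.001], [0.997, 0.08, -0.003], [-0.004, 0.001, -1.0]]
ft_force: [1.2, -10.1, 5.0]
opening: 0.244
```

Call:
{"method": "drive_tool", "body": {"targets": [{"tx":0.001,"ty":0,"tz":0,"wx":0,"wy":0,"wz":0},{"tx":0.001,"ty":0,"tz":0,"wx":0,"wy":0,"wz":0}]}}

```text
t: 9.35
ee_pos: [0.5088, 0.0842, 0.0535]
ee_rot: [[-0.078, 0.997, 0.001], [0.997, 0.078, -0.006], [-0.006, 0.001, -1.0]]
ft_force: [2.1, -12.6, 4.6]
opening: 0.243
```

Call:
{"method": "drive_tool", "body": {"targets": [{"tx":0.001,"ty":0,"tz":0,"wx":0,"wy":0,"wz":0},{"tx":0.001,"ty":0,"tz":0,"wx":0,"wy":0,"wz":0},{"tx":0,"ty":0,"tz":0,"wx":0,"wy":0,"wz":0},{"tx":0,"ty":0,"tz":0,"wx":0,"wy":0,"wz":0}]}}

```text
t: 9.68
ee_pos: [0.5088, 0.0843, 0.0535]
ee_rot: [[-0.077, 0.997, 0.002], [0.997, 0.077, -0.007], [-0.007, 0.001, -1.0]]
ft_force: [1.7, -14.3, 5.1]
opening: 0.244
```

Call:
{"method": "drive_tool", "body": {"targets": [{"tx":-0.0015,"ty":0,"tz":0,"wx":0,"wy":0,"wz":0},{"tx":-0.0015,"ty":0,"tz":0,"wx":0,"wy":0,"wz":0},{"tx":0,"ty":0,"tz":0,"wx":0,"wy":0,"wz":0},{"tx":0,"ty":0,"tz":0,"wx":0,"wy":0,"wz":0}]}}

```text
t: 10.02
ee_pos: [0.5088, 0.0843, 0.0535]
ee_rot: [[-0.078, 0.997, 0.001], [0.997, 0.078, -0.004], [-0.004, 0.001, -1.0]]
ft_force: [1.6, -10.6, 5.1]
opening: 0.242
```

Call:
{"method": "drive_tool", "body": {"targets": [{"tx":0,"ty":0,"tz":0,"wx":0,"wy":0,"wz":0},{"tx":0,"ty":0,"tz":0,"wx":0,"wy":0,"wz":0},{"tx":0,"ty":0,"tz":0,"wx":0,"wy":0,"wz":0},{"tx":0,"ty":0,"tz":0,"wx":0,"wy":0,"wz":0},{"tx":0,"ty":0,"tz":0,"wx":0,"wy":0,"wz":0}], "claw": 0.07}}

```text
t: 10.43
ee_pos: [0.5074, 0.0897, 0.0527]
ee_rot: [[-0.083, 0.997, -0.001], [0.997, 0.083, 0.001], [0.001, -0.001, -1.0]]
ft_force: [1.1, 0.4, -0.0]
opening: 0.819
```

Call:
{"method": "drive_tool", "body": {"targets": [{"tx":0,"ty":0,"tz":-0.03,"wx":0,"wy":0,"wz":0},{"tx":0,"ty":0,"tz":-0.04,"wx":0,"wy":0,"wz":0},{"tx":0,"ty":0,"tz":-0.04,"wx":0,"wy":0,"wz":0},{"tx":0,"ty":0,"tz":-0.04,"wx":0,"wy":0,"wz":0},{"tx":0,"ty":0,"tz":-0.02,"wx":0,"wy":0,"wz":0}]}}

```text
t: 10.85
ee_pos: [0.5106, 0.0891, 0.2282]
ee_rot: [[-0.081, 0.997, 0.007], [0.997, 0.081, 0.004], [0.003, 0.007, -1.0]]
ft_force: [0.9, 0.8, -0.4]
opening: 0.82
```

```bash
python3 - <<'E'
from h import *
np.save("c3.npy",arm.get_calibration("wrist"),allow_pickle=True)
I=arm.grab_frame("wrist");cv2.imwrite("pics/w3.png",I[:,:,::-1]);print(arm.get_state()["ee_pos"])
E
```

```text
[0.51271413 0.08974364 0.23092282]
```

View pics/w3.png

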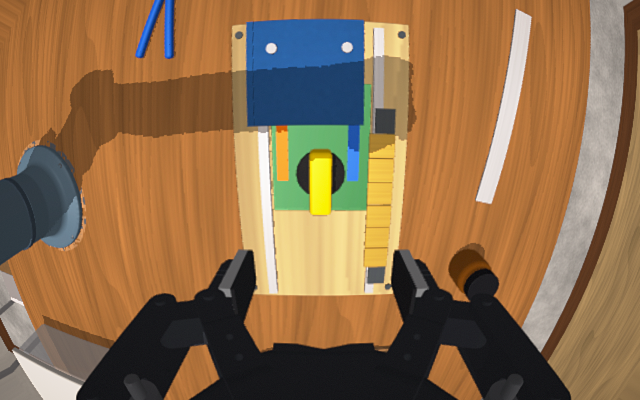

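Call:
{"method": "drive_tool", "body": {"targets": [{"tx":-0.037,"ty":0.0085,"tz":0,"wx":0,"wy":0,"wz":0},{"tx":-0.037,"ty":0.0085,"tz":0,"wx":0,"wy":0,"wz":0},{"tx":-0.037,"ty":0.0085,"tz":0,"wx":0,"wy":0,"wz":0},{"tx":-0.037,"ty":0.0085,"tz":0,"wx":0,"wy":0,"wz":0},{"tx":-0.037,"ty":0.0085,"tz":0,"wx":0,"wy":0,"wz":0},{"tx":-0.037,"ty":0.0085,"tz":0,"wx":0,"wy":0,"wz":0},{"tx":-0.037,"ty":0.0085,"tz":0,"wx":0,"wy":0,"wz":0},{"tx":-0.037,"ty":0.0085,"tz":0,"wx":0,"wy":0,"wz":0},{"tx":-0.037,"ty":0.0085,"tz":0,"wx":0,"wy":0,"wz":0},{"tx":-0.037,"ty":0.0085,"tz":0,"wx":0,"wy":0,"wz":0}], "claw": 0.08}}

```text
t: 11.73
ee_pos: [0.6232, -0.2742, 0.2219]
ee_rot: [[-0.082, 0.997, -0.001], [0.997, 0.082, 0.002], [0.002, -0.001, -1.0]]
ft_force: [-0.4, 0.4, 0.3]
opening: 0.937
```

Call:
{"method": "drive_tool", "body": {"targets": [{"tx":-0.037,"ty":0.0085,"tz":0,"wx":0,"wy":0,"wz":0},{"tx":0,"ty":0,"tz":0,"wx":0,"wy":0,"wz":0},{"tx":0,"ty":0,"tz":0,"wx":0,"wy":0,"wz":0}]}}

```text
t: 11.98
ee_pos: [0.6325, -0.3134, 0.2217]
ee_rot: [[-0.075, 0.997, -0.003], [0.997, 0.075, -0.001], [-0.001, -0.003, -1.0]]
ft_force: [-0.2, 0.4, -0.0]
opening: 0.938
```

```bash
python3 - <<'E'
from h import *
np.save("c4.npy",arm.get_calibration("wrist"),allow_pickle=True)
I=arm.grab_frame("wrist");cv2.imwrite("pics/w4.png",I[:,:,::-1]);s=arm.get_state();print(s["ee_pos"],s["ft_force"])
cv2.imwrite("pics/w4z.png",cv2.resize(I[100:300,220:430,::-1],None,fx=3,fy=3,interpolation=2))
E
```

```text
[ 0.63352237 -0.31032284  0.2218334 ] [-0.06927967  0.07989461 -0.12133699]
```

View pics/w4.png

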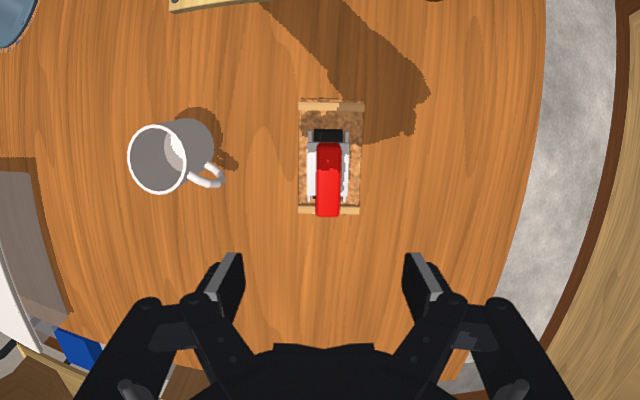

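View pics/w4z.png

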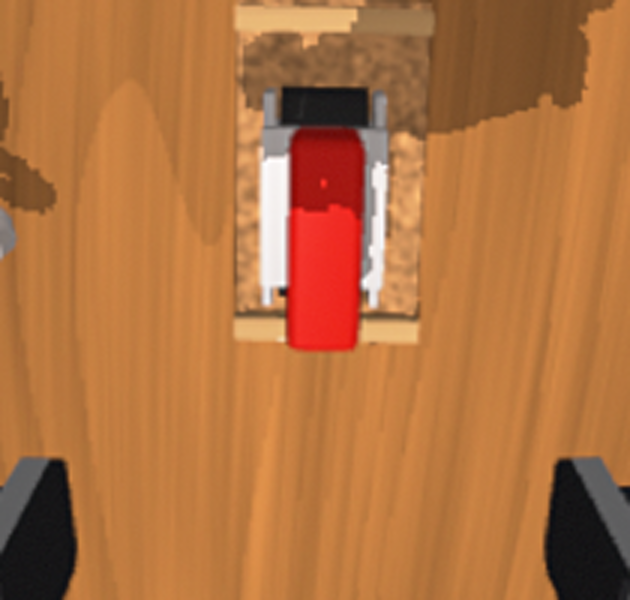

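```bash
cat > fit.py <<'E'
from h import *
from scipy.optimize import least_squares
def fit(c,px,z,loc):
    P=onz("wrist",px,z,c)[:,:2];loc=np.array(loc)
    f=lambda p:(np.c_[np.cos(p[2])*loc[:,0]-np.sin(p[2])*loc[:,1]+p[0],np.sin(p[2])*loc[:,0]+np.cos(p[2])*loc[:,1]+p[1]]-P)
    r=least_squares(lambda p:f(p).ravel(),[P[:,0].mean(),P[:,1].mean(),1.65]);return r.x,(f(r.x)*1e3).round(1).tolist()
E
python3 - <<'E'
from fit import *
c=np.load("c4.npy",allow_pickle=True).item()
Z=lambda l:np.array(l)/3+[220,100]-.4
print(fit(c,Z([[289,348],[356,349],[293,130],[362,130]]),.117,[(-.035,.012),(-.035,-.012),(.035,.012),(.035,-.012)]))
print(fit(c,Z([[236,318],[418,318],[237,32],[432,36]]),.018,[(-.061,.04),(-.061,-.04),(.061,.04),(.061,-.04)]))
c=np.load("c3.npy",allow_pickle=True).item()
print("lifter",onz("wrist",[[320,182]],.087,c))
E
```

```text
(array([ 0.63550081, -0.30669683,  1.63018918]), [[-1.2, 0.1], [1.2, 0.2], [-1.6, -0.1], [1.6, -0.3]])
(array([ 0.63916838, -0.30577808,  1.62986987]), [[-0.4, 0.2], [1.0, -1.1], [-1.0, 0.5], [0.5, 0.5]])
lifter [[0.50792213 0.08457397 0.087     ]]
```

Call:
{"method": "drive_tool", "body": {"targets": [{"tx":0.003,"ty":0.002,"tz":0.015,"wx":0,"wy":0,"wz":1.1},{"tx":0,"ty":0,"tz":0.035,"wx":0,"wy":0,"wz":0},{"tx":0,"ty":0,"tz":0.035,"wx":0,"wy":0,"wz":0},{"tx":0,"ty":0,"tz":0.03,"wx":0,"wy":0,"wz":0},{"tx":0,"ty":0,"tz":0.015,"wx":0,"wy":0,"wz":0},{"tx":0,"ty":0,"tz":0.007,"wx":0,"wy":0,"wz":0},{"tx":0,"ty":0,"tz":0,"wx":0,"wy":0,"wz":0},{"tx":0,"ty":0,"tz":0,"wx":0,"wy":0,"wz":0}]}}

```text
t: 12.7
ee_pos: [0.637, -0.3065, 0.0873]
ee_rot: [[-0.063, 0.998, 0.002], [0.998, 0.063, -0.001], [-0.001, 0.002, -1.0]]
ft_force: [1.0, -0.4, 0.5]
opening: 0.941
```

```bash
python3 - <<'E'
from h import *
np.save("c5.npy",arm.get_calibration("wrist"),allow_pickle=True)
I=arm.grab_frame("wrist");cv2.imwrite("pics/w5.png",I[:,:,::-1]);s=arm.get_state();print(s["ee_pos"],s["ft_force"])
E
```

```text
[ 0.63749643 -0.30730357  0.08834409] [-0.11878035 -0.5687333   0.31703313]
```

View pics/w5.png

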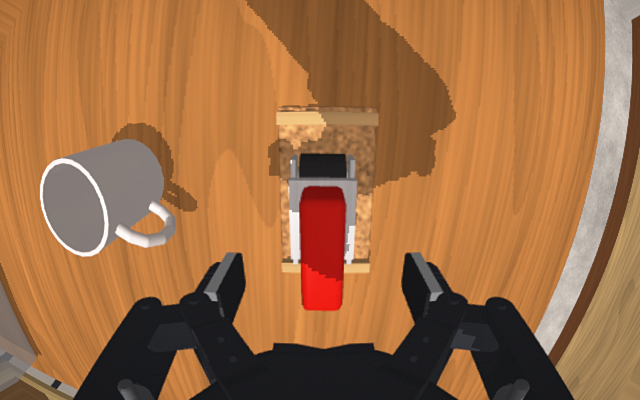

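The red bar (col 322) is centred between the pads at 228 and 420, so I'll lower 3 mm and close.

Call:
{"method": "drive_tool", "body": {"targets": [{"tx":0,"ty":-0.001,"tz":0.004,"wx":0,"wy":0,"wz":0},{"tx":0,"ty":0,"tz":0,"wx":0,"wy":0,"wz":0},{"tx":0,"ty":0,"tz":0,"wx":0,"wy":0,"wz":0},{"tx":0,"ty":0,"tz":0,"wx":0,"wy":0,"wz":0},{"tx":0,"ty":0,"tz":0,"wx":0,"wy":0,"wz":0},{"tx":0,"ty":0,"tz":0,"wx":0,"wy":0,"wz":0},{"tx":0,"ty":0,"tz":0,"wx":0,"wy":0,"wz":0}], "claw": 0.0}}

```text
t: 13.33
ee_pos: [0.6355, -0.3072, 0.083]
ee_rot: [[-0.062, 0.998, 0.001], [0.998, 0.062, -0.0], [-0.001, 0.001, -1.0]]
ft_force: [0.9, 0.3, 3.5]
opening: 0.247
```

```bash
python3 - <<'E'
from h import *
np.save("c6.npy",arm.get_calibration("wrist"),allow_pickle=True)
I=arm.grab_frame("wrist");cv2.imwrite("pics/w6.png",I[:,:,::-1]);s=arm.get_state();print(s["t"],s["ee_pos"],s["ee_rot"],s["ft_force"])
E
```

```text
13.3833 [ 0.63553464 -0.30719993  0.08294367] [[-6.16661761e-02  9.98095909e-01  1.35602483e-03]
 [ 9.98096670e-01  6.16668800e-02 -4.83567411e-04]
 [-5.66268475e-04  1.32362411e-03 -9.99998964e-01]] [0.38806657 0.63541268 3.97827085]
```

View pics/w6.png

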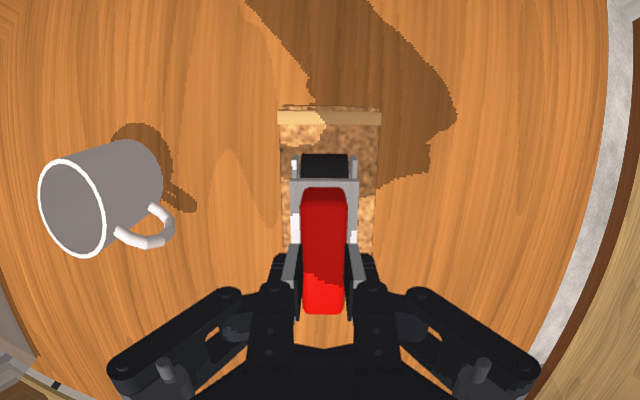

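Call:
{"method": "drive_tool", "body": {"targets": [{"tx":0,"ty":0,"tz":-0.01,"wx":0,"wy":0,"wz":0},{"tx":0,"ty":0,"tz":-0.02,"wx":0,"wy":0,"wz":0},{"tx":0,"ty":0,"tz":-0.02,"wx":0,"wy":0,"wz":0},{"tx":0,"ty":0,"tz":-0.01,"wx":0,"wy":0,"wz":0},{"tx":0,"ty":0,"tz":0,"wx":0,"wy":0,"wz":0},{"tx":0,"ty":0,"tz":0,"wx":0,"wy":0,"wz":0}]}}

```text
t: 13.88
ee_pos: [0.6345, -0.3067, 0.1416]
ee_rot: [[-0.061, 0.998, -0.001], [0.998, 0.061, 0.0], [0.0, -0.001, -1.0]]
ft_force: [0.3, 0.9, -4.7]
opening: 0.247
```

Call:
{"method": "drive_tool", "body": {"targets": [{"tx":0.015,"ty":-0.0014,"tz":0,"wx":0,"wy":0,"wz":0},{"tx":0.03,"ty":-0.003,"tz":0,"wx":0,"wy":0,"wz":0},{"tx":0.033,"ty":-0.003,"tz":0,"wx":0,"wy":0,"wz":0},{"tx":0.033,"ty":-0.003,"tz":0,"wx":0,"wy":0,"wz":0},{"tx":0.033,"ty":-0.003,"tz":0,"wx":0,"wy":0,"wz":0},{"tx":0.033,"ty":-0.003,"tz":0,"wx":0,"wy":0,"wz":0},{"tx":0.033,"ty":-0.003,"tz":0,"wx":0,"wy":0,"wz":0},{"tx":0.033,"ty":-0.003,"tz":0,"wx":0,"wy":0,"wz":0},{"tx":0.02,"ty":-0.002,"tz":0,"wx":0,"wy":0,"wz":-1.1},{"tx":0.006,"ty":0,"tz":0,"wx":0,"wy":0,"wz":0}]}}

```text
t: 14.72
ee_pos: [0.5914, -0.0321, 0.1393]
ee_rot: [[-0.089, 0.996, -0.006], [0.996, 0.09, 0.005], [0.005, -0.005, -1.0]]
ft_force: [0.2, 1.7, -4.8]
opening: 0.251
```

Call:
{"method": "drive_tool", "body": {"targets": [{"tx":0,"ty":0,"tz":0.01,"wx":0,"wy":0,"wz":0},{"tx":0,"ty":0,"tz":0,"wx":0,"wy":0,"wz":0},{"tx":0,"ty":0,"tz":0,"wx":0,"wy":0,"wz":0}]}}

```text
t: 14.97
ee_pos: [0.592, -0.0425, 0.1304]
ee_rot: [[-0.078, 0.997, -0.004], [0.997, 0.078, -0.002], [-0.002, -0.004, -1.0]]
ft_force: [-0.1, -1.1, -4.5]
opening: 0.249
```

```bash
python3 - <<'E'
from h import *
np.save("c7.npy",arm.get_calibration("wrist"),allow_pickle=True)
I=arm.grab_frame("wrist");cv2.imwrite("pics/w7.png",I[:,:,::-1]);s=arm.get_state();print(s["t"],s["ee_pos"],s["ee_rot"],s["ft_force"])
I=arm.grab_frame("scene");cv2.imwrite("pics/s7.png",cv2.resize(I[140:280,220:460,::-1],None,fx=3.3,fy=3.3))
I=arm.grab_frame("top");cv2.imwrite("pics/t7.png",cv2.resize(I[140:270,200:380,::-1],None,fx=4.4,fy=4.4))
E
```

```text
15.0167 [ 0.59274616 -0.04297133  0.13110001] [[-0.07683579  0.99704181 -0.0019717 ]
 [ 0.99704188  0.07683165 -0.0020949 ]
 [-0.00193722 -0.00212683 -0.99999586]] [-0.40246817 -0.71704714 -4.88957033]
```

View pics/w7.png

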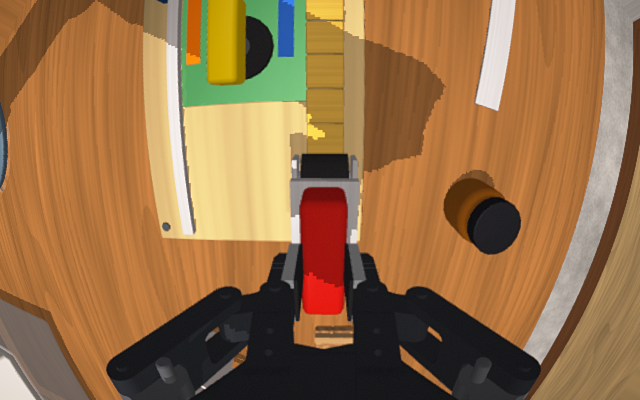

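View pics/s7.png

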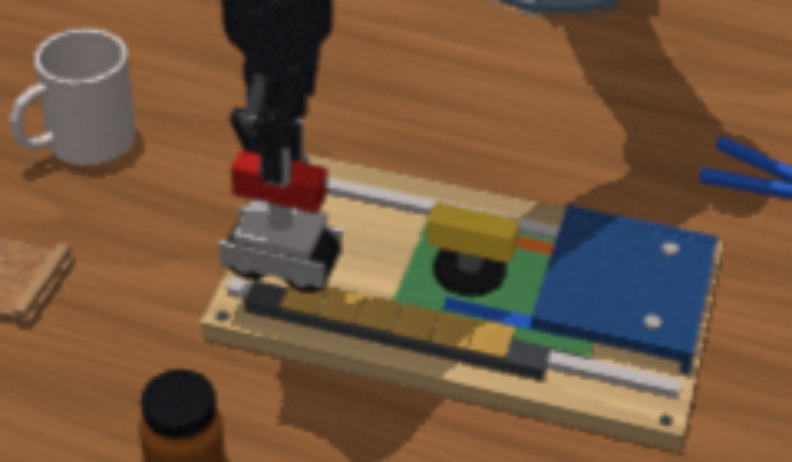

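View pics/t7.png

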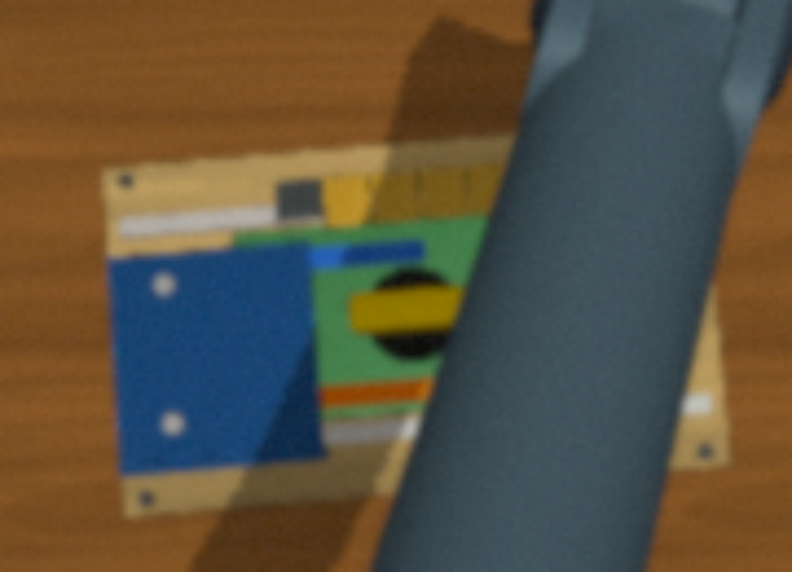

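Call:
{"method": "drive_tool", "body": {"targets": [{"tx":0.002,"ty":0.002,"tz":0.008,"wx":0,"wy":0,"wz":0},{"tx":0,"ty":0,"tz":0.006,"wx":0,"wy":0,"wz":0},{"tx":0,"ty":0,"tz":0.003,"wx":0,"wy":0,"wz":0},{"tx":0,"ty":0,"tz":0.002,"wx":0,"wy":0,"wz":0},{"tx":0,"ty":0,"tz":0.002,"wx":0,"wy":0,"wz":0}]}}

```text
t: 15.53
ee_pos: [0.5955, -0.0379, 0.1106]
ee_rot: [[-0.081, 0.997, -0.001], [0.997, 0.081, -0.0], [-0.0, -0.001, -1.0]]
ft_force: [-0.3, -0.1, -0.5]
opening: 0.248
```

Call:
{"method": "drive_tool", "body": {"targets": [{"tx":0,"ty":0,"tz":0.001,"wx":0,"wy":0,"wz":0},{"tx":0,"ty":0,"tz":0.001,"wx":0,"wy":0,"wz":0},{"tx":0,"ty":0,"tz":0.001,"wx":0,"wy":0,"wz":0}]}}

```text
t: 15.78
ee_pos: [0.5962, -0.0385, 0.1091]
ee_rot: [[-0.08, 0.997, 0.001], [0.997, 0.08, -0.0], [-0.001, 0.001, -1.0]]
ft_force: [-2.5, -1.4, 4.0]
opening: 0.25
```

Call:
{"method": "drive_tool", "body": {"targets": [{"tx":0,"ty":0,"tz":0.001,"wx":0,"wy":0,"wz":0},{"tx":0,"ty":0,"tz":0.001,"wx":0,"wy":0,"wz":0},{"tx":0,"ty":0,"tz":0.001,"wx":0,"wy":0,"wz":0}]}}

```text
t: 16.03
ee_pos: [0.5966, -0.0388, 0.1066]
ee_rot: [[-0.08, 0.997, 0.002], [0.997, 0.08, -0.0], [-0.001, 0.002, -1.0]]
ft_force: [-3.1, 0.1, 11.8]
opening: 0.246
```

Call:
{"method": "drive_tool", "body": {"targets": [{"tx":0,"ty":0,"tz":0.001,"wx":0,"wy":0,"wz":0},{"tx":0,"ty":0,"tz":0.001,"wx":0,"wy":0,"wz":0},{"tx":0,"ty":0,"tz":0.001,"wx":0,"wy":0,"wz":0}]}}

```text
t: 16.28
ee_pos: [0.5977, -0.0377, 0.1061]
ee_rot: [[-0.081, 0.997, 0.003], [0.997, 0.081, 0.002], [0.002, 0.003, -1.0]]
ft_force: [-5.7, 0.7, 21.4]
opening: 0.246
```

Call:
{"method": "drive_tool", "body": {"targets": [{"tx":0.003,"ty":-0.001,"tz":0,"wx":0,"wy":0,"wz":0},{"tx":0.005,"ty":-0.001,"tz":0,"wx":0,"wy":0,"wz":0},{"tx":0.006,"ty":0,"tz":0,"wx":0,"wy":0,"wz":0},{"tx":0.006,"ty":0,"tz":0,"wx":0,"wy":0,"wz":0}]}}

```text
t: 16.62
ee_pos: [0.5953, -0.0206, 0.1062]
ee_rot: [[-0.079, 0.997, 0.007], [0.997, 0.079, -0.002], [-0.002, 0.007, -1.0]]
ft_force: [-2.9, -3.4, 12.6]
opening: 0.243
```

Call:
{"method": "drive_tool", "body": {"targets": [{"tx":0.006,"ty":0,"tz":0.001,"wx":0,"wy":0,"wz":0},{"tx":0.006,"ty":0,"tz":0.001,"wx":0,"wy":0,"wz":0},{"tx":0.006,"ty":0,"tz":0,"wx":0,"wy":0,"wz":0},{"tx":0.006,"ty":0,"tz":0,"wx":0,"wy":0,"wz":0},{"tx":0.006,"ty":0,"tz":0,"wx":0,"wy":0,"wz":0}]}}

```text
t: 17.03
ee_pos: [0.5938, 0.0088, 0.106]
ee_rot: [[-0.079, 0.997, 0.008], [0.997, 0.079, -0.001], [-0.002, 0.008, -1.0]]
ft_force: [-4.1, -3.5, 21.9]
opening: 0.245
```

```bash
python3 - <<'E'
from h import *
I=arm.grab_frame("scene");cv2.imwrite("pics/s8.png",cv2.resize(I[160:280,260:460,::-1],None,fx=4,fy=4))
I=arm.grab_frame("wrist");cv2.imwrite("pics/w8.png",I[:,:,::-1]);s=arm.get_state();print(s["t"],s["ee_pos"],s["ft_force"])
E
```

```text
17.1333 [0.59379064 0.01115553 0.10597109] [-3.94021365 -1.92088737 22.26632672]
```

View pics/s8.png

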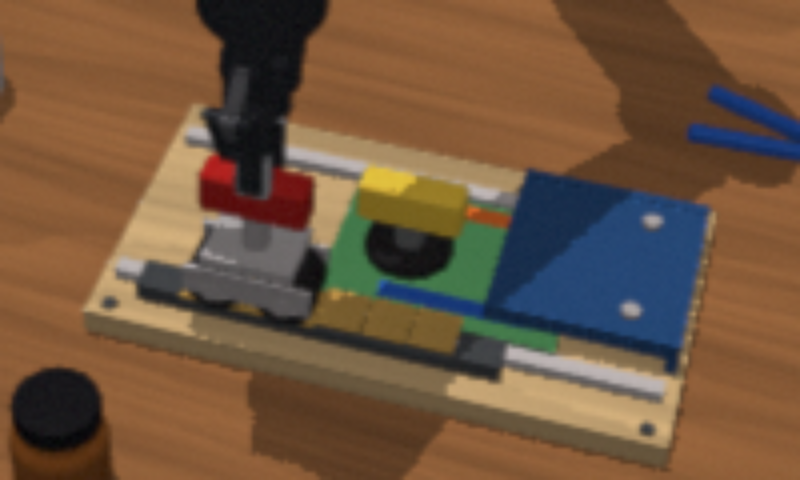

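View pics/w8.png

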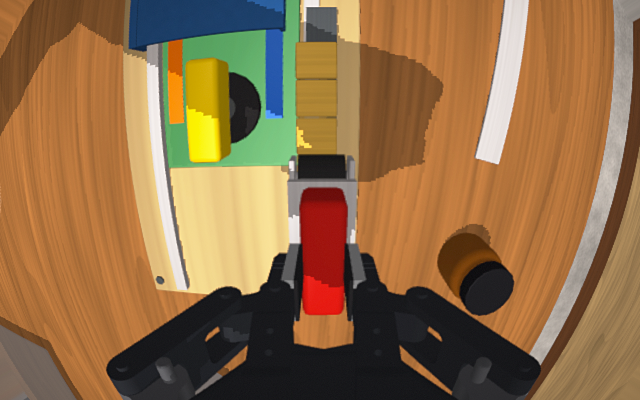

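Call:
{"method": "drive_tool", "body": {"targets": [{"tx":0.006,"ty":-0.0005,"tz":0,"wx":0,"wy":0,"wz":0},{"tx":0.006,"ty":-0.0005,"tz":0,"wx":0,"wy":0,"wz":0},{"tx":0.006,"ty":-0.0005,"tz":0,"wx":0,"wy":0,"wz":0},{"tx":0.006,"ty":-0.0005,"tz":0,"wx":0,"wy":0,"wz":0},{"tx":0.006,"ty":0,"tz":0,"wx":0,"wy":0,"wz":0},{"tx":0.006,"ty":0,"tz":0,"wx":0,"wy":0,"wz":0}]}}

```text
t: 17.63
ee_pos: [0.5902, 0.0457, 0.106]
ee_rot: [[-0.079, 0.997, 0.01], [0.997, 0.079, 0.0], [-0.001, 0.01, -1.0]]
ft_force: [-1.6, -3.4, 19.3]
opening: 0.252
```

Call:
{"method": "drive_tool", "body": {"targets": [{"tx":0.006,"ty":0,"tz":0,"wx":0,"wy":0,"wz":0},{"tx":0.006,"ty":0,"tz":0,"wx":0,"wy":0,"wz":0},{"tx":0.006,"ty":0,"tz":0,"wx":0,"wy":0,"wz":0},{"tx":0.006,"ty":0,"tz":0,"wx":0,"wy":0,"wz":0},{"tx":0.006,"ty":0,"tz":0,"wx":0,"wy":0,"wz":0}]}}

```text
t: 18.05
ee_pos: [0.5879, 0.076, 0.106]
ee_rot: [[-0.079, 0.997, 0.01], [0.997, 0.079, 0.001], [-0.0, 0.01, -1.0]]
ft_force: [-2.1, -5.0, 21.3]
opening: 0.245
```

```bash
python3 - <<'E'
from h import *
I=arm.grab_frame("scene");cv2.imwrite("pics/s9.png",cv2.resize(I[160:280,260:460,::-1],None,fx=4,fy=4))
I=arm.grab_frame("wrist");cv2.imwrite("pics/w9.png",I[:,:,::-1]);s=arm.get_state();print(s["t"],s["ee_pos"],s["ft_force"])
E
```

```text
18.15 [0.58788839 0.07672745 0.10601679] [-3.1965376  -1.81014086 19.76900111]
```

View pics/s9.png

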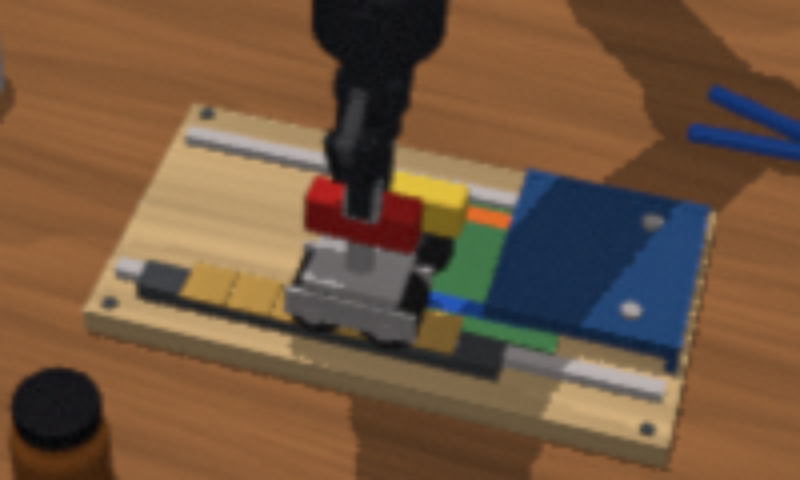

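View pics/w9.png

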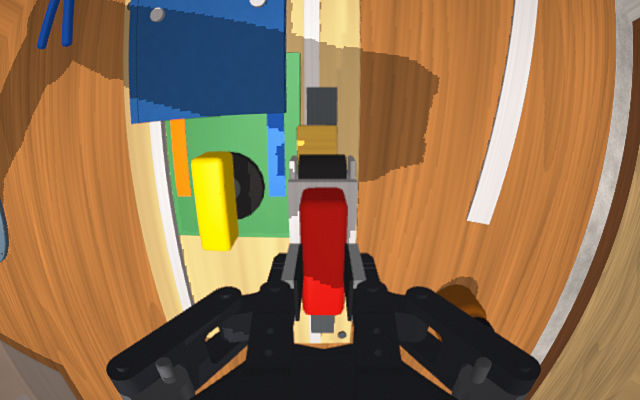

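Call:
{"method": "drive_tool", "body": {"targets": [{"tx":0.006,"ty":0,"tz":0,"wx":0,"wy":0,"wz":0},{"tx":0.006,"ty":0,"tz":0,"wx":0,"wy":0,"wz":0},{"tx":0.006,"ty":0,"tz":0,"wx":0,"wy":0,"wz":0},{"tx":0.005,"ty":0,"tz":0.001,"wx":0,"wy":0,"wz":0},{"tx":0.002,"ty":0,"tz":0,"wx":0,"wy":0,"wz":0},{"tx":0,"ty":0,"tz":0,"wx":0,"wy":0,"wz":0}]}}

```text
t: 18.65
ee_pos: [0.5862, 0.1028, 0.1059]
ee_rot: [[-0.081, 0.997, 0.01], [0.997, 0.08, 0.003], [0.003, 0.011, -1.0]]
ft_force: [-3.5, -1.6, 23.3]
opening: 0.246
```

```bash
python3 - <<'E'
from h import *
I=arm.grab_frame("scene");cv2.imwrite("pics/s10.png",cv2.resize(I[160:280,260:460,::-1],None,fx=4,fy=4))
I=arm.grab_frame("wrist");cv2.imwrite("pics/w10.png",I[:,:,::-1]);s=arm.get_state();print(s["t"],s["ee_pos"],s["ft_force"])
E
```

```text
18.75 [0.58618499 0.10283443 0.10592562] [-3.4932829  -1.16403703 23.57426906]
```

View pics/s10.png

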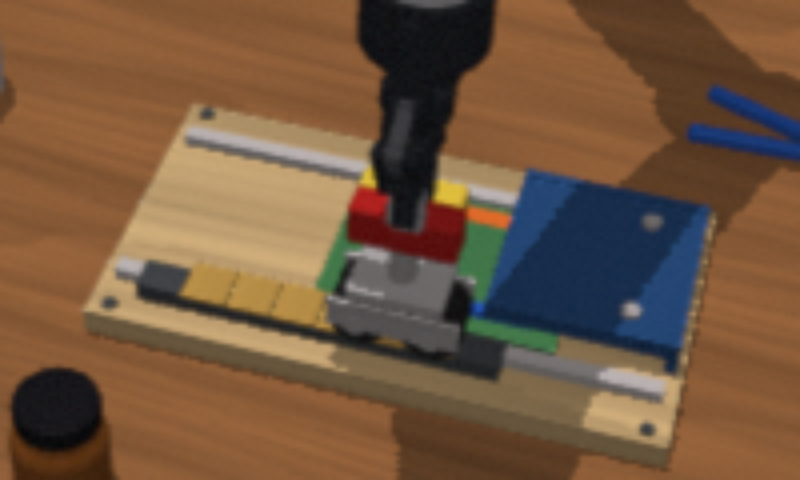

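View pics/w10.png

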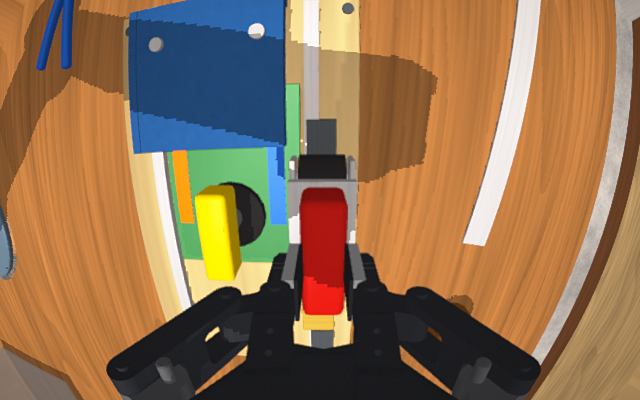

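Call:
{"method": "drive_tool", "body": {"targets": [{"tx":0,"ty":0,"tz":-0.006,"wx":0,"wy":0,"wz":0},{"tx":0,"ty":0,"tz":-0.01,"wx":0,"wy":0,"wz":0},{"tx":0,"ty":0,"tz":-0.02,"wx":0,"wy":0,"wz":0},{"tx":0,"ty":0,"tz":-0.02,"wx":0,"wy":0,"wz":0},{"tx":0,"ty":0,"tz":-0.01,"wx":0,"wy":0,"wz":0}]}}

```text
t: 19.17
ee_pos: [0.5807, 0.1031, 0.1662]
ee_rot: [[-0.081, 0.997, 0.002], [0.997, 0.081, 0.001], [0.001, 0.002, -1.0]]
ft_force: [0.7, -0.0, -4.0]
opening: 0.248
```

Call:
{"method": "drive_tool", "body": {"targets": [{"tx":-0.03,"ty":0,"tz":0,"wx":0,"wy":0,"wz":0},{"tx":-0.035,"ty":0,"tz":0,"wx":0,"wy":0,"wz":0},{"tx":-0.035,"ty":0,"tz":0,"wx":0,"wy":0,"wz":0},{"tx":-0.035,"ty":0,"tz":0,"wx":0,"wy":0,"wz":0},{"tx":-0.035,"ty":0,"tz":0,"wx":0,"wy":0,"wz":0},{"tx":-0.03,"ty":0,"tz":0,"wx":0,"wy":0,"wz":0},{"tx":0,"ty":0,"tz":0,"wx":0,"wy":0,"wz":0},{"tx":0,"ty":0,"tz":0,"wx":0,"wy":0,"wz":0}]}}

```text
t: 19.83
ee_pos: [0.595, -0.1009, 0.1643]
ee_rot: [[-0.074, 0.997, -0.001], [0.997, 0.074, -0.001], [-0.001, -0.002, -1.0]]
ft_force: [-0.9, 0.9, -4.7]
opening: 0.247
```

```bash
python3 - <<'E'
from h import *
I=arm.grab_frame("scene");cv2.imwrite("pics/s11.png",cv2.resize(I[150:280,260:460,::-1],None,fx=4,fy=4,interpolation=2))
np.save("c11.npy",arm.get_calibration("wrist"),allow_pickle=True)
I=arm.grab_frame("wrist");cv2.imwrite("pics/w11.png",I[:,:,::-1]);s=arm.get_state();print(s["t"],s["ee_pos"],s["ee_rot"],s["ft_force"])
E
```

```text
19.9333 [ 0.5957877  -0.09559552  0.16391878] [[-0.08104487  0.9967088  -0.00181733]
 [ 0.99670918  0.08104755  0.00145022]
 [ 0.00159273 -0.00169382 -0.9999973 ]] [ 0.25722404  0.56549263 -4.35595541]
```

View pics/s11.png

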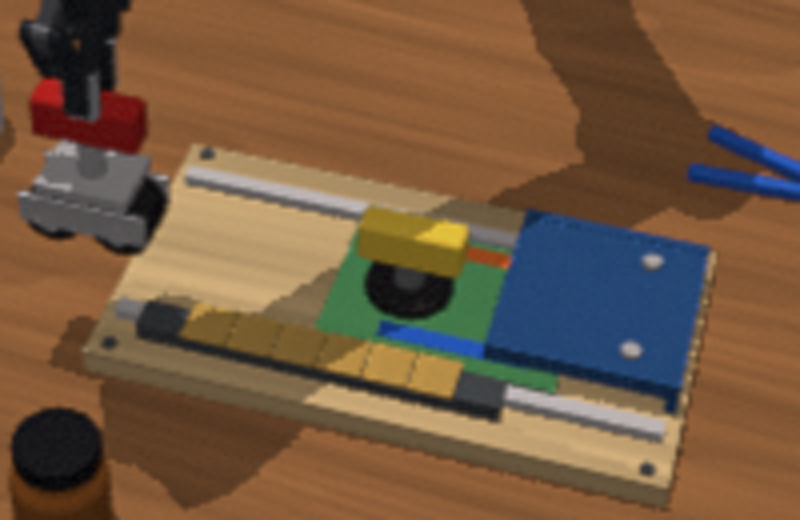

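View pics/w11.png

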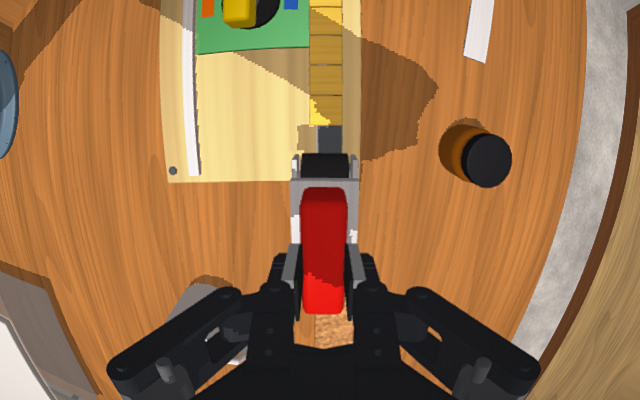

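```bash
python3 - <<'E'
import cv2,numpy as np
a=cv2.imread("pics/s2.png")[280:430,110:520];b=cv2.imread("pics/s11.png")[280:430,110:520]
cv2.imwrite("pics/cmp.png",cv2.resize(np.vstack([a,b]),None,fx=1.9,fy=1.9,interpolation=2))
E
```

```text
(no output)
```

View pics/cmp.png

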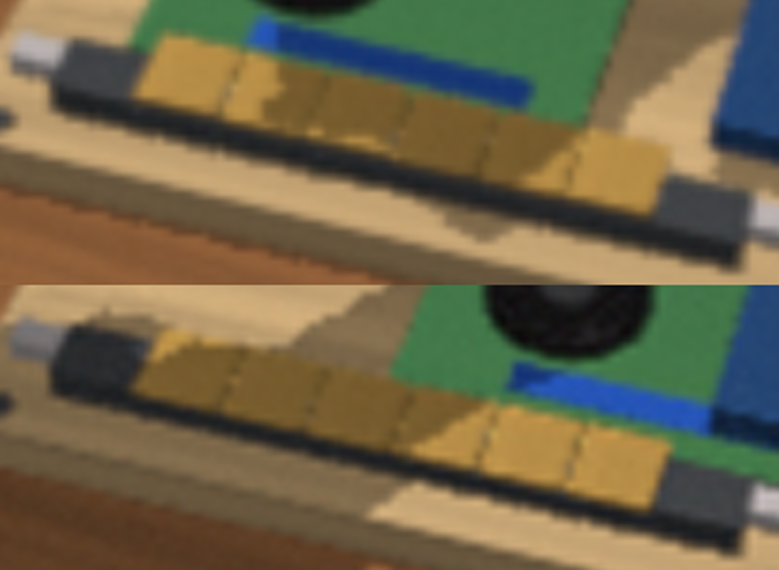

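Call:
{"method": "drive_tool", "body": {"targets": [{"tx":-0.015,"ty":0.002,"tz":0,"wx":0,"wy":0,"wz":0},{"tx":-0.03,"ty":0.0033,"tz":0,"wx":0,"wy":0,"wz":0},{"tx":-0.033,"ty":0.0037,"tz":0,"wx":0,"wy":0,"wz":0},{"tx":-0.033,"ty":0.0037,"tz":0,"wx":0,"wy":0,"wz":0},{"tx":-0.033,"ty":0.0037,"tz":0,"wx":0,"wy":0,"wz":0},{"tx":-0.033,"ty":0.0037,"tz":0,"wx":0,"wy":0,"wz":0},{"tx":-0.025,"ty":0.003,"tz":0,"wx":0,"wy":0,"wz":1.1},{"tx":-0.012,"ty":0.001,"tz":0,"wx":0,"wy":0,"wz":0},{"tx":0,"ty":0,"tz":0,"wx":0,"wy":0,"wz":0},{"tx":0,"ty":0,"tz":0,"wx":0,"wy":0,"wz":0}]}}

```text
t: 20.77
ee_pos: [0.6376, -0.3062, 0.164]
ee_rot: [[-0.063, 0.998, -0.002], [0.998, 0.063, 0.003], [0.003, -0.001, -1.0]]
ft_force: [-0.8, 1.9, -4.8]
opening: 0.248
```

Call:
{"method": "drive_tool", "body": {"targets": [{"tx":0,"ty":0,"tz":0,"wx":0,"wy":0,"wz":0},{"tx":0,"ty":0,"tz":0,"wx":0,"wy":0,"wz":0},{"tx":0,"ty":0,"tz":0,"wx":0,"wy":0,"wz":0}]}}

```text
t: 21.02
ee_pos: [0.6385, -0.305, 0.1647]
ee_rot: [[-0.065, 0.998, 0.0], [0.998, 0.065, 0.002], [0.002, 0.0, -1.0]]
ft_force: [0.2, 0.3, -4.3]
opening: 0.246
```

```bash
python3 - <<'E'
from h import *
I=arm.grab_frame("wrist");cv2.imwrite("pics/w12.png",I[:,:,::-1]);s=arm.get_state();print(s["t"],s["ee_pos"],s["ee_rot"],s["ft_force"])
E
```

```text
21.0667 [ 0.63822955 -0.3057469   0.16491545] [[-6.47054245e-02  9.97904407e-01  4.92361322e-05]
 [ 9.97903305e-01  6.47052796e-02  1.48992371e-03]
 [ 1.48361560e-03  1.45539045e-04 -9.99998889e-01]] [ 0.04195044 -0.02994698 -4.11316022]
```

View pics/w12.png

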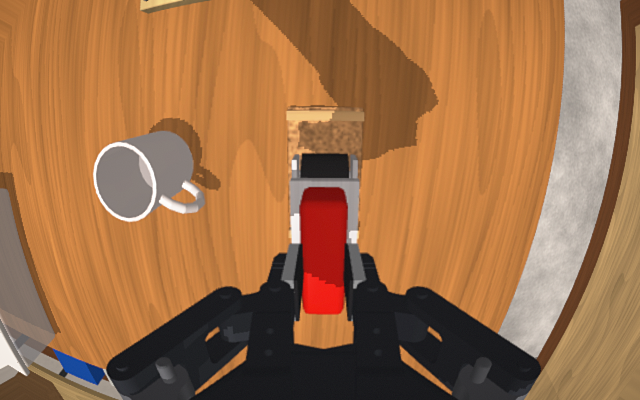

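The roller is centred over the rest (rest cols 287–364, wheel 301–349), so I'm lowering it.

Call:
{"method": "drive_tool", "body": {"targets": [{"tx":0,"ty":0,"tz":0.015,"wx":0,"wy":0,"wz":0},{"tx":0,"ty":0,"tz":0.025,"wx":0,"wy":0,"wz":0},{"tx":0,"ty":0,"tz":0.02,"wx":0,"wy":0,"wz":0},{"tx":0,"ty":0,"tz":0.01,"wx":0,"wy":0,"wz":0},{"tx":0,"ty":0,"tz":0.005,"wx":0,"wy":0,"wz":0},{"tx":0,"ty":0,"tz":0.002,"wx":0,"wy":0,"wz":0},{"tx":0,"ty":0,"tz":0,"wx":0,"wy":0,"wz":0},{"tx":0,"ty":0,"tz":0,"wx":0,"wy":0,"wz":0}]}}

```text
t: 21.73
ee_pos: [0.6385, -0.3091, 0.0895]
ee_rot: [[-0.062, 0.998, 0.002], [0.998, 0.062, -0.001], [-0.001, 0.002, -1.0]]
ft_force: [0.6, -0.2, -4.0]
opening: 0.244
```

Call:
{"method": "drive_tool", "body": {"targets": [{"tx":0,"ty":0,"tz":0.001,"wx":0,"wy":0,"wz":0},{"tx":0,"ty":0,"tz":0.001,"wx":0,"wy":0,"wz":0},{"tx":0,"ty":0,"tz":0.001,"wx":0,"wy":0,"wz":0},{"tx":0,"ty":0,"tz":0,"wx":0,"wy":0,"wz":0}]}}

```text
t: 22.07
ee_pos: [0.6376, -0.3083, 0.0853]
ee_rot: [[-0.062, 0.998, 0.0], [0.998, 0.062, 0.0], [0.0, 0.0, -1.0]]
ft_force: [-0.5, 0.0, -3.7]
opening: 0.251
```

Call:
{"method": "drive_tool", "body": {"targets": [{"tx":0,"ty":0,"tz":0.001,"wx":0,"wy":0,"wz":0},{"tx":0,"ty":0,"tz":0.001,"wx":0,"wy":0,"wz":0},{"tx":0,"ty":0,"tz":0.0005,"wx":0,"wy":0,"wz":0},{"tx":0,"ty":0,"tz":0,"wx":0,"wy":0,"wz":0}]}}

```text
t: 22.4
ee_pos: [0.638, -0.3083, 0.0832]
ee_rot: [[-0.062, 0.998, 0.001], [0.998, 0.062, -0.0], [-0.0, 0.001, -1.0]]
ft_force: [-0.1, 1.8, -1.9]
opening: 0.247
```

Call:
{"method": "drive_tool", "body": {"targets": [{"tx":0,"ty":0,"tz":0.0005,"wx":0,"wy":0,"wz":0},{"tx":0,"ty":0,"tz":0.0005,"wx":0,"wy":0,"wz":0},{"tx":0,"ty":0,"tz":0,"wx":0,"wy":0,"wz":0}]}}

```text
t: 22.65
ee_pos: [0.6384, -0.3085, 0.083]
ee_rot: [[-0.062, 0.998, 0.002], [0.998, 0.062, -0.0], [-0.0, 0.002, -1.0]]
ft_force: [-0.9, 0.7, 2.2]
opening: 0.245
```

Call:
{"method": "drive_tool", "body": {"targets": [{"tx":0,"ty":0,"tz":0,"wx":0,"wy":0,"wz":0},{"tx":0,"ty":0,"tz":0,"wx":0,"wy":0,"wz":0},{"tx":0,"ty":0,"tz":0,"wx":0,"wy":0,"wz":0},{"tx":0,"ty":0,"tz":0,"wx":0,"wy":0,"wz":0},{"tx":0,"ty":0,"tz":0,"wx":0,"wy":0,"wz":0},{"tx":0,"ty":0,"tz":0,"wx":0,"wy":0,"wz":0}], "claw": 0.08}}

```text
t: 23.15
ee_pos: [0.6375, -0.3085, 0.0815]
ee_rot: [[-0.061, 0.998, -0.0], [0.998, 0.061, -0.0], [-0.0, -0.0, -1.0]]
ft_force: [0.9, 0.5, 0.9]
opening: 0.941
```

Call:
{"method": "drive_tool", "body": {"targets": [{"tx":0,"ty":0,"tz":-0.01,"wx":0,"wy":0,"wz":0},{"tx":0,"ty":0,"tz":-0.02,"wx":0,"wy":0,"wz":0},{"tx":0,"ty":0,"tz":-0.03,"wx":0,"wy":0,"wz":0},{"tx":0,"ty":0,"tz":-0.03,"wx":0,"wy":0,"wz":0},{"tx":0,"ty":0,"tz":-0.03,"wx":0,"wy":0,"wz":0},{"tx":0,"ty":0,"tz":-0.03,"wx":0,"wy":0,"wz":0},{"tx":-0.02,"ty":0,"tz":0,"wx":0,"wy":0,"wz":0},{"tx":0,"ty":0,"tz":0,"wx":0,"wy":0,"wz":0},{"tx":0,"ty":0,"tz":0,"wx":0,"wy":0,"wz":0}]}}

```text
t: 23.9
ee_pos: [0.6378, -0.33, 0.2326]
ee_rot: [[-0.059, 0.998, 0.0], [0.998, 0.059, -0.001], [-0.001, 0.0, -1.0]]
ft_force: [0.4, -0.2, -0.3]
opening: 0.942
```

```bash
python3 - <<'E'
from h import *
np.save("c13.npy",arm.get_calibration("wrist"),allow_pickle=True)
I=arm.grab_frame("wrist");cv2.imwrite("pics/w13.png",I[:,:,::-1]);s=arm.get_state();print(s["t"],s["ee_pos"],s["ft_force"])
I=arm.grab_frame("scene");cv2.imwrite("pics/s13.png",cv2.resize(I[150:290,170:460,::-1],None,fx=2.7,fy=2.7,interpolation=2))
I=arm.grab_frame("top");cv2.imwrite("pics/t13.png",I[:,:,::-1])
E
```

```text
23.95 [ 0.63794634 -0.32825976  0.23122861] [ 0.44639355  0.56816152 -0.98091626]
```

View pics/w13.png

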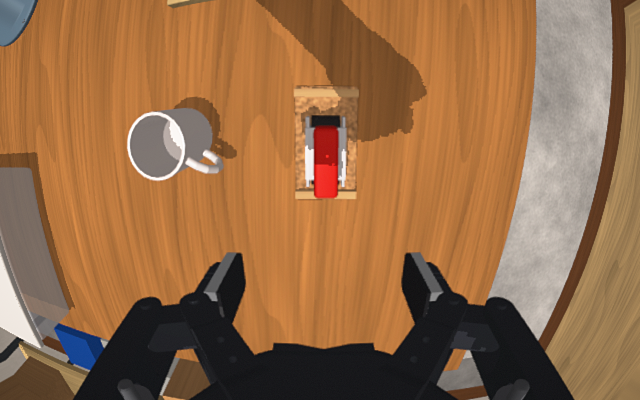

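View pics/s13.png

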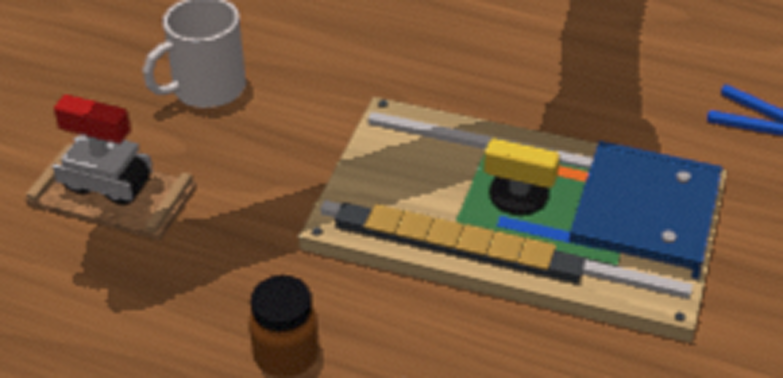

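View pics/t13.png

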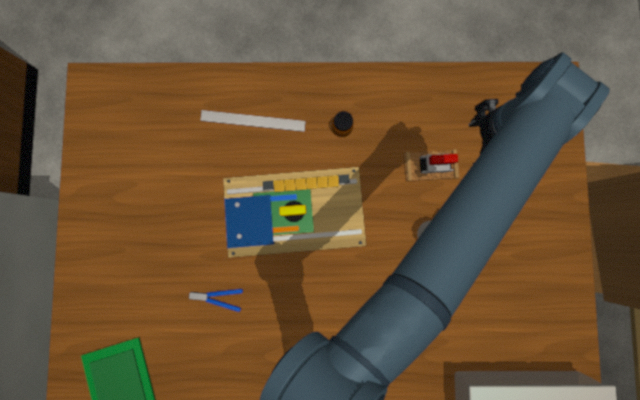

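```bash
python3 - <<'E'
from plant import arm
print(arm.get_state()["t"]);print(arm.close_job())
E
```

```text
24.05
the job is handed in; nothing more can be done
None
```

I finished the whole job and handed it in at 24 s of the allowed 67 s; no verdict was reported.

- **Panel:** I slid it by its lifter handle until it stopped moving. The force rose from about 5 N of sliding friction to 14 N, against the 45 N limit. The handle was in the same place in the scene picture before and after rolling, so the panel stayed home.
- **Strip:** I rolled it once from the start end to the other, until the front wheel was on piece 6, with about 12 to 24 N of measured push (about 5 N more with the roller's weight). The tool height stayed within 0.2 mm along the run. The last scene picture shows all six pieces level with the end blocks, but I judged flatness by eye.
- **Roller:** It stands upright on its rest between the lips, and the gripper is open and clear of it. By its release position it is a few millimetres from the rest's centre, against the 30 mm allowed.
- **Other things on the bench:** The jar, ruler and pliers look unmoved in the last top picture. The mug is mostly hidden by the arm there, but it is standing in the scene and wrist pictures.

**Disagreements:** The top and wrist cameras differed by about 2 to 5 mm on the jig and roller positions. I worked between the two, and the roller ran about 3 to 4 mm off the strip's centre line until I corrected it partway along. The wrist also felt about 4 N of sideways force while rolling. I saw no check fail.

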